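# Hold the stage crew's angle gauge at its preset on a rounded stud

### The arm

A 6-joint arm with a two-finger parallel gripper is mounted at the origin on the work surface. World frame = base frame: x ahead of the robot, y to its left, z up, the work surface at z = 0. Lengths are in m, angles in rad, forces in N, time in s.
With the tool pointing down it reaches from about 0.35 to 0.975 m from the base axis. Payload 4.9 kg.
Tool frame: the origin (TCP) lies midway between the tips of the shut fingers; the grasp point (between the pads) lies 19 mm behind it; z points along the fingers, y is the direction in which the jaws open and shut (so a half turn about z gives the same grasp; the last joint's range is limited). The gripper opens to 85 mm and grips with 20 to 120 N. Pads are 22 mm wide; open, the fingers measure 114 mm over their backs; the gripper's body (76 mm by 85 mm) begins 54 mm behind the grasp point. The pads swing forward as they close: fully open they stand 13 mm farther back than shut.
Start: joints at [-1.33, 0.053, 1.613, -0, 1.476, -0.119], TCP at [0.22, -0.585, 0.231] pointing down, gripper open.
Joint ranges: [-3.01, 3.01], [-1.01, 2.22], [0.06, 2.58], [-1.02, 4.17], [0.09, 2.62], [-3.14, 3.14]. Speed limits (rad/s): [2.57, 2.57, 3.14, 3.14, 3.14, 3.14].

### API

Orientations are given as a unit quaternion [w, x, y, z].
In Python, from plant import manip gives the robot as it stands. The module is installed in compiled form; this text tells all that it offers.
- The arm moves only by the tool move_arm, never from a script. Its argument "rows" is a list of rows, each an object of numbers: "tx", "ty", "tz": the shift along the tool's x, y, z in m; "ax", "ay", "az": the turn, a rotation vector about the tool's x, y, z in degrees; "jaw": the closure in counts, from 0 (fully open) to 255 (shut). In form: [{"tx": .., "ty": .., "tz": .., "ax": .., "ay": .., "az": .., "jaw": ..}, ...]. A call has 1 to 12 rows; each row shifts and turns the pose as measured when the row begins, along the tool's axes as they then stand; what a row does not reach is not made up. A row lasts 1/10 s, in which the tool goes at most 50 mm and 8.59 degrees, less where a joint would pass 70% of its speed; a pose out of reach is approached as far as the arm can. A call with a gripper value outside its range is refused whole. The fingers move at their own pace and stop on an object; the grip force is fixed at half the most. Time passes only in rows, so rows that do not move let the fingers close. It gives the time, the measured TCP pose, the force and the opening at its end, in the units of the state.
- manip.state(): the state, without advancing time (a new reading comes with each control period).
- manip.grab_frame(name): name is "side" or "top"; returns a dict with "color" (480x640x3 uint8, red, green, blue), "intrinsics" (3x3 intrinsics, pixels), "R" (3x3) and "t" (3): a world point X has camera coordinates R X + t. Camera axes: x right, y down, z forward; pixel columns grow to the right and rows downward; lengths in m; the calibration is good to about 2 mm. A picture is of the moment at which its call begins. There is no depth.
- manip.job_done(): hands the job in, once; it reports no verdict.
The state is a dict: "time": time; "joint_pos": joint angles; "joint_vel": joint speeds; "joint_efforts": joint torques, N m; "tool_pos": TCP position; "tool_rot": TCP orientation; "contact_force": force on the tool from outside, world axes, zero at the start; "ft_torque": the same for the moment, N m; "gripper_width": opening from 0.0 (shut) to 1.0 (fully open).
Only numpy, scipy, OpenCV 4.12 (cv2) and the standard library are available. Lean on these libraries where they do the work, as an engineer would, in place of code of your own. Each camera call takes 0.05 s, during which the arm holds its last target.

### The job

Pull the drawer of the small cabinet open by its handle and lift out the pendulum angle gauge standing in it. Rest the middle of the gauge's base on the rounded steel stud of the joist offcut and rock it sideways until the swinging pointer settles between the two prongs of the preset index fork; finish while still gripping it there at rest, touching the stud without bearing down hard. Leave the other things on the table where they are.

Things in the scene. Friction and masses are not known exactly. Their poses are not given: they have to be found in the camera images.
- cabinet: fixed grey one-drawer cabinet, 240 (x, depth) x 220 x 190 mm high, on the table, yawed a little. Origin: on the table at the middle of its front edge, just behind the 14 mm thick white drawer front; its own -x is the direction in which the drawer comes out
- drawer (a joint): how far the drawer is out, m: 0 shut (as at the start), 0.17 fully open (stop). About 2 N of friction plus light damping, no spring. The gauge can be lifted out from about 0.13 on
- drawer_handle (a point): middle of the drawer's handle, a level steel bar 10 mm thick, 110 mm long across the drawer front, 45 mm before the panel (40 mm clear gap) and 162 mm above the table, a post at each end; pinch or hook it from above. Moves with the drawer. Panel top edge is 180 mm above the table, cabinet top 190 mm
- drawer_cradle (a point): middle of the drawer's floor slot where the gauge stands, 20 mm above the table, 129 mm behind the handle bar; moves with the drawer. The slot lies between two ribs 18 mm tall, 30 mm apart, running across the drawer. The drawer's side and back walls reach 72 mm above the table
- gauge: loose pendulum angle gauge, about 0.25 kg: flat aluminium base bar 24 (x) x 110 (y) x 12 mm; on it an upright white dial plate 100 mm wide, 6 mm thick, reaching 109 mm above the underside; grip lug on top. Origin: centre of the underside; z up, y along the base, +x out of the dial face (pointer side). Starts upright in the shut drawer's slot, within 25 mm of its middle, +x along the cabinet's +x
- gauge_lug (a point): middle of the gauge's grey grip lug, 127 mm above its underside: 14 mm thick (gauge x), 30 mm wide (gauge y), 40 mm tall, free all round. Grip it across the 14 mm from above, lift straight up over the ribs; tilting the gauge about its own x rocks it on the stud
- pointer (a joint): angle of the black weighted pointer about the gauge's +x axis, rad: 0 when it points straight to the base, positive when its tip has swung to the gauge's +y. It hangs freely from a pivot 96 mm above the underside, near the dial's top, so at rest it equals minus the gauge's roll about its own x; a swing dies away within about 1 s
- index (a joint): angle of the preset two-pronged dark steel index fork low on the dial, turning about the same pivot, same measure as the pointer, rad; set between 0.14 and 0.42 (to the gauge's +y), fixed for the run. The pointer is on the mark when pointer equals index: the gauge is then rolled by minus that angle about its own +x (+y end of the base lower)
- pointer_tip (a point): tip of the pointer, 72 mm from its pivot
- index_mid (a point): point midway between the fork's prongs, 72 mm from the pivot; the clear gap between the prongs is 16 mm, the pointer 3.5 mm wide
- stud_block: joist offcut screwed to the table, yawed: wooden slab 160 (x) x 130 (y) x 30 mm with an uneven steel-crowned stud standing 48 mm above it in its middle. Origin: centre of its underside; the stud's ridge runs along its x
- stud_top (a point): middle of the top of the stud's main crown, 78 mm above the table: a half-round, radius 18 mm, 60 mm long along the block's x. Beside it, 20 mm to the block's +y, a smaller half-round, radius 10 mm, 6 mm lower: a flat base tipped 0.3 rad down to +y meets both, beyond that it rides on the smaller one. Room to tip the base 0.5 rad either way
- microphone: bystander: hand microphone lying down, 180 mm long, origin under its middle
- tape_roll: bystander: roll of paper tape lying flat, 68 mm across, 24 mm high
- mug: bystander: white mug, 76 mm across, 90 mm high
- booklets: bystander: stack of booklets 210 x 150 x 24 mm
- notebook: bystander: dark notebook 140 x 90 x 14 mm
- bottle: bystander: glass bottle, 64 mm across, 190 mm high
- marker: bystander: marker pen, 120 mm long, 14 mm thick
- table: the work table; its top is the work surface

How it is judged:
By the outcome, as a careful person would: the job done as asked, in the order asked, and still so for the second after the job is handed in, while the arm keeps its last pose, push and grip.
It also fails if it takes over 54 s, if anything falls off the work surface, if the arm or the gripper's body presses on something with over 40 N, if the wrist force passes 120 N, or if a joint passes its speed limit or range.

## Working session

There is one attempt and no reset: what is moved stays moved. The work goes in short steps, Python scripts to look and compute and a tool call to move; the robot and the scene stay as the last step left them, time stands still between calls to the robot, and variables do not carry over. Pictures are saved under pics/ and viewed, and the job is handed in when it is done.

Besides the shell and the picture viewer there is one more tool, called as name(argument=value, ...) on one line, values as JSON. move_arm: Moves the arm, as the interface text tells. Its arguments: {"type":"object","properties":{"rows":{"type":"array"}},"required":["rows"]}

```bash
mkdir -p pics; python3 - <<'E'
from plant import manip
import cv2
s=manip.state(); print(s)
for n in("side","top"):
    f=manip.grab_frame(n); cv2.imwrite(f"pics/{n}0.png",f["color"][:,:,::-1]); print(n,f["intrinsics"],f["R"],f["t"])
E
```

```text
{'time': 0.0, 'joint_pos': array([-1.33003988e+00,  5.33414370e-02,  1.61429758e+00, -7.12239749e-06,
        1.47602243e+00, -1.19003468e-01]), 'joint_vel': array([-0.00071823, -0.00136034,  0.00018107, -0.00134732,  0.00046468,
        0.00048465]), 'joint_efforts': array([-2.99965352e-03, -3.93679476e+01, -3.70176888e+01, -4.23444826e-04,
        6.96271862e-03, -1.79514200e-05]), 'tool_pos': array([ 0.21987594, -0.58437258,  0.23007046]), 'tool_rot': array([-1.03226212e-03,  9.83864589e-01,  1.78911710e-01, -6.64696840e-05]), 'contact_force': array([ 0.01697343,  0.28260848, -0.14766725]), 'ft_torque': array([ 0.00903652,  0.034869  , -0.00985906]), 'gripper_width': 1.0003052614898822}
side [[499.15381057   0.         321.14776355]
 [  0.         499.15381057 242.05146974]
 [  0.           0.           1.        ]] [[ 0.72883635 -0.68466037  0.00614503]
 [-0.44231604 -0.47766826 -0.75907151]
 [ 0.52264146  0.55052086 -0.65097825]] [-0.38044145  0.32212758  1.26089056]
top [[465.89533721   0.         317.76908836]
 [  0.         465.89533721 238.24023168]
 [  0.           0.           1.        ]] [[ 0.00962413 -0.99982544  0.01601449]
 [-0.98079139 -0.01255876 -0.19465487]
 [ 0.19482201 -0.01383349 -0.98074106]] [0.00139284 0.53976209 1.0514369 ]
```

View pics/side0.png

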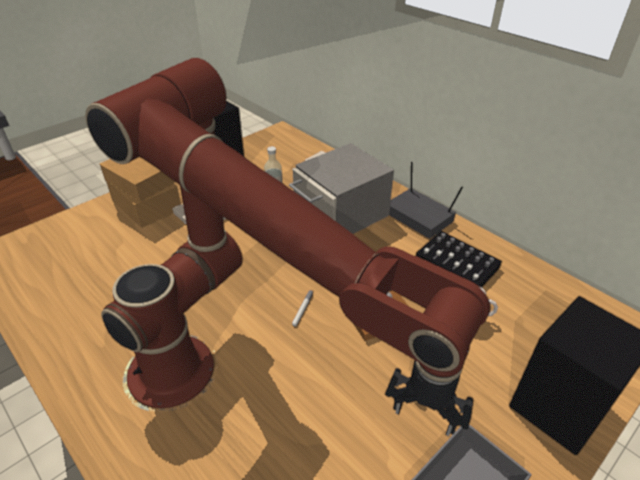

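View pics/top0.png

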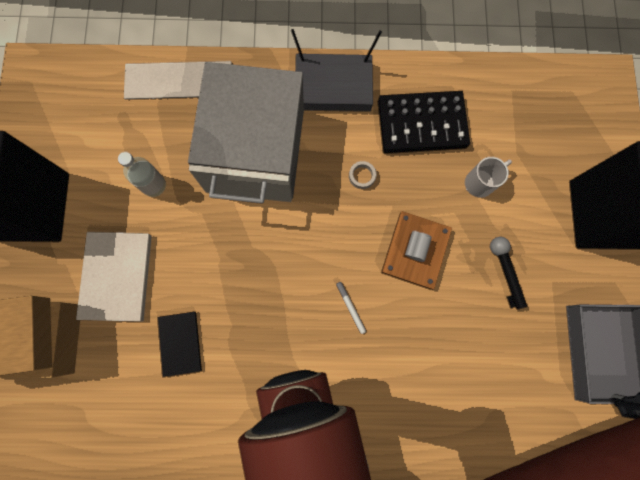

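The top view shows the cabinet at about (250,130) with its handle near (238,190). The stud block is at (418,250), the mug at (487,178), the bottle at (145,172) and the marker at (352,307). I'll enlarge the cabinet and the stud.

```bash
python3 - <<'E'
import cv2,numpy as np
t=cv2.imread("pics/top0.png")
a=cv2.resize(t[50:215,180:320],None,fx=3.6,fy=3.6,interpolation=cv2.INTER_CUBIC)
b=cv2.resize(t[200:300,370:470],None,fx=6,fy=6,interpolation=cv2.INTER_CUBIC)
cv2.imwrite("pics/a.png",a);cv2.imwrite("pics/b.png",b)
E
```

```text
(no output)
```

View pics/a.png

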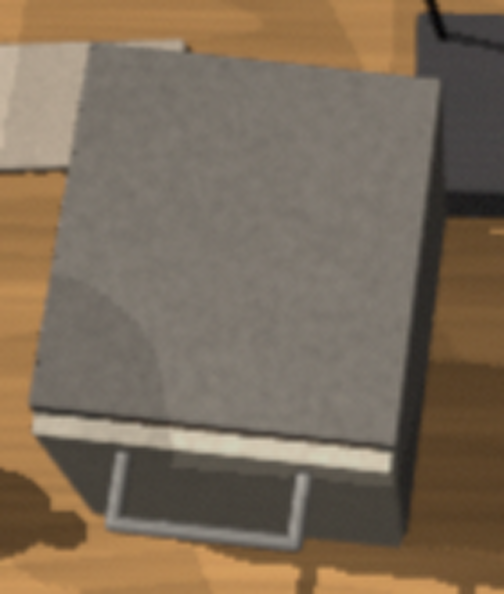

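View pics/b.png

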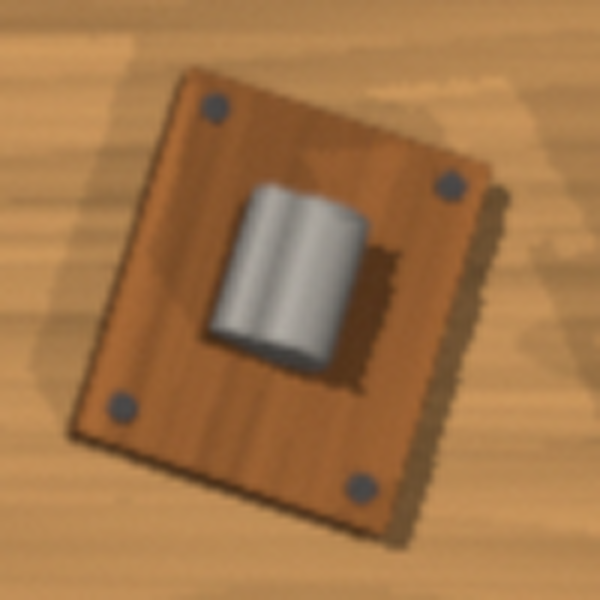

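```bash
cat > h.py <<'E'
from plant import manip
import cv2,numpy as np
from scipy.spatial.transform import Rotation as Ro
K={"side":np.array([[499.15381057,0,321.14776355],[0,499.15381057,242.05146974],[0,0,1]]),"top":np.array([[465.89533721,0,317.76908836],[0,465.89533721,238.24023168],[0,0,1]])}
RR={"side":np.array([[0.72883635,-0.68466037,0.00614503],[-0.44231604,-0.47766826,-0.75907151],[0.52264146,0.55052086,-0.65097825]]),"top":np.array([[0.00962413,-0.99982544,0.01601449],[-0.98079139,-0.01255876,-0.19465487],[0.19482201,-0.01383349,-0.98074106]])}
T={"side":np.array([-0.38044145,0.32212758,1.26089056]),"top":np.array([0.00139284,0.53976209,1.0514369])}
def ray(n,p):
    d=RR[n].T@np.linalg.inv(K[n])@np.array([p[0],p[1],1.]); return -RR[n].T@T[n],d
def atz(n,p,z):
    c,d=ray(n,p); return c+d*(z-c[2])/d[2]
def proj(n,X):
    q=K[n]@(RR[n]@np.asarray(X,float)+T[n]); return q[:2]/q[2]
def uncrop(p,o,f): return [(p[0]+.5)/f-.5+o[0],(p[1]+.5)/f-.5+o[1]]
def pose():
    s=manip.state(); w,x,y,z=s["tool_rot"]; return s,np.array(s["tool_pos"]),Ro.from_quat([x,y,z,w])
def delta(p,R,tp,tR):
    return R.inv().apply(tp-p),(R.inv()*tR).as_rotvec(degrees=True)
def shot(n,name,box=None,f=1):
    im=np.ascontiguousarray(manip.grab_frame(n)["color"][:,:,::-1])
    if box: im=im[box[1]:box[3],box[0]:box[2]]
    if f!=1: im=cv2.resize(im,None,fx=f,fy=f,interpolation=cv2.INTER_CUBIC)
    cv2.imwrite(f"pics/{name}.png",im)
E
python3 - <<'E'
from h import *
np.set_printoptions(precision=4,suppress=True)
c=[atz("top",uncrop(p,(180,50),3.6),.19) for p in [(92,42),(440,80),(392,445),(32,408)]]
for q in c: print(q)
l=lambda i,j:np.linalg.norm(c[i]-c[j])
print(l(0,1),l(1,2),l(2,3),l(3,0))
d=(c[0]+c[1]-c[2]-c[3])[:2];print("yaw",np.arctan2(d[1],d[0]), "e2", np.arctan2(*( (c[2]-c[3])[:2]*[-1,1])[::-1]))
e=c[3]-c[2];print("yaw from front",np.arctan2(-e[0],e[1]),"front mid",(c[2]+c[3])/2)
hh=[atz("top",uncrop(p,(180,50),3.6),.164) for p in [(110,526),(298,545)]]
print(hh,np.linalg.norm(hh[0]-hh[1]),(hh[0]+hh[1])/2)
b=[atz("top",uncrop(p,(370,200),6),.03) for p in [(190,70),(491,167),(384,535),(73,432)]]
for q in b: print(q)
m=lambda i,j:np.linalg.norm(b[i]-b[j])
print(m(0,1),m(1,2),m(2,3),m(3,0),sum(b)/4)
d=(b[0]+b[1]-b[2]-b[3])[:2];print("yaw",np.arctan2(d[1],d[0]));e=(b[0]+b[3]-b[1]-b[2]);print(np.arctan2(-e[0],e[1]))
cen=sum(b)/4;cen[2]=.078;print(proj("top",cen))
s,p,R=pose();print(R.as_matrix())
# other items
for n,p_,z in [("mug",(483,170),.09),("bottle",(125,158),.19),("tape",(362,175),.024),("mike",(501,246),.04),("mike2",(518,300),.02),("marker",(340,286),.0),("m2",(362,330),0),("mixer",(380,150),.03)]: print(n,atz("top",p_,z))
E
```

```text
[0.9116 0.2643 0.19  ]
[0.8899 0.0484 0.19  ]
[0.6527 0.0729 0.19  ]
[0.6724 0.2862 0.19  ]
0.21696005490721215 0.23846592984517306 0.2141437383285377 0.24017830928744094
yaw -0.09701343453741101 e2 -1.4786173933448141
yaw from front -0.09217893345008243 front mid [0.6625 0.1796 0.19  ]
[array([0.6082, 0.2421, 0.164 ]), array([0.598 , 0.1292, 0.164 ])] 0.11336203852648803 [0.6031 0.1857 0.164 ]
[ 0.6145 -0.1973  0.03  ]
[ 0.5754 -0.3192  0.03  ]
[ 0.4253 -0.2697  0.03  ]
[ 0.4649 -0.1467  0.03  ]
0.12803775960673972 0.1581215239091597 0.12914609542243158 0.15789706303183665 [ 0.52   -0.2332  0.03  ]
yaw -0.32248967977795684
-0.3110158255074273
[421.7178 245.7752]
[[ 0.936   0.3521 -0.0005]
 [ 0.3521 -0.936   0.0019]
 [ 0.0002 -0.0019 -1.    ]]
mug [ 0.7024 -0.3825  0.09  ]
bottle [0.6814 0.4215 0.19  ]
tape [ 0.7084 -0.1022  0.024 ]
mike [ 0.5289 -0.4339  0.04  ]
mike2 [ 0.4015 -0.4744  0.02  ]
marker [ 0.4322 -0.0487  0.    ]
m2 [ 0.3274 -0.1015  0.    ]
mixer [ 0.7731 -0.1476  0.03  ]
```

move_arm(rows=[{"tz": -0.01, "az": -8, "jaw": 140}, {"tz": -0.01, "az": -8, "jaw": 140}, {"tz": -0.01, "az": -8, "jaw": 140}, {"tz": -0.01, "az": -8, "jaw": 140}, {"tz": -0.01, "az": -8, "jaw": 140}, {"tz": -0.01, "az": -8, "jaw": 140}, {"az": -8, "jaw": 140}, {"az": -8, "jaw": 140}])

```text
schema error: expected keys tx, ty, tz, ax, ay, az, jaw
```

```bash
cat >> h.py <<'E'
def tool(yxy,z=(0,0,-1)):
    y=np.array([*yxy,0.]);y/=np.linalg.norm(y);z=np.array(z,float);x=np.cross(y,z);return Ro.from_matrix(np.c_[x,y,z])
def to(tp,tR):
    s,p,R=pose(); np.set_printoptions(precision=4,suppress=True); print("t",round(s["time"],2),p,"grip",s["gripper_width"],"F",s["contact_force"],"j",s["joint_pos"]); print(*delta(p,R,np.array(tp),tR))
E
python3 - <<'E'
from h import *
to([.6038,.1851,.27],tool((.9957,-.0929)))
E
```

```text
t 0.1 [ 0.2199 -0.5844  0.2302] grip 1.001043196086842 F [ 0.6563 -0.1632  0.0015] j [-1.33    0.0533  1.6142  0.      1.476  -0.119 ]
[ 0.6302 -0.5852 -0.0386] [ -0.0896  -0.0725 -64.056 ]
```

All seven keys are required in every row.

move_arm(rows=[{"tx": 0, "ty": 0, "tz": -0.01, "ax": 0, "ay": 0, "az": -8, "jaw": 140}, {"tx": 0, "ty": 0, "tz": -0.01, "ax": 0, "ay": 0, "az": -8, "jaw": 140}, {"tx": 0, "ty": 0, "tz": -0.01, "ax": 0, "ay": 0, "az": -8, "jaw": 140}, {"tx": 0, "ty": 0, "tz": -0.01, "ax": 0, "ay": 0, "az": -8, "jaw": 140}, {"tx": 0, "ty": 0, "tz": -0.01, "ax": 0, "ay": 0, "az": -8, "jaw": 140}, {"tx": 0, "ty": 0, "tz": 0, "ax": 0, "ay": 0, "az": -8, "jaw": 140}, {"tx": 0, "ty": 0, "tz": 0, "ax": 0, "ay": 0, "az": -8, "jaw": 140}, {"tx": 0, "ty": 0, "tz": 0, "ax": 0, "ay": 0, "az": -8, "jaw": 140}])

```text
time: 0.9
tool_pos: [0.2193, -0.5819, 0.2757]
tool_rot: [-0.006, 0.724, 0.69, 0.003]
contact_force: [-0.3, 0.7, -0.6]
gripper_width: 0.451
```

```bash
python3 - <<'E'
from h import *
to([.6038,.1851,.27],tool((.9957,-.0929)))
E
```

```text
t 0.9 [ 0.2193 -0.5819  0.2757] grip 0.45066513854482027 F [-0.3102  0.7389 -0.5714] j [-1.33    0.0311  1.5615  0.      1.5617 -1.2813]
[0.7847 0.3467 0.014 ] [-0.2235 -0.6957  2.5361]
```

move_arm(rows=[{"tx": 0.038, "ty": 0.017, "tz": 0, "ax": 0, "ay": 0, "az": 1, "jaw": 140}, {"tx": 0.038, "ty": 0.017, "tz": 0, "ax": 0, "ay": 0, "az": 1, "jaw": 140}, {"tx": 0.038, "ty": 0.017, "tz": 0, "ax": 0, "ay": 0, "az": 0, "jaw": 140}, {"tx": 0.038, "ty": 0.017, "tz": 0, "ax": 0, "ay": 0, "az": 0, "jaw": 140}, {"tx": 0.038, "ty": 0.017, "tz": 0, "ax": 0, "ay": 0, "az": 0, "jaw": 140}, {"tx": 0.038, "ty": 0.017, "tz": 0, "ax": 0, "ay": 0, "az": 0, "jaw": 140}, {"tx": 0.038, "ty": 0.017, "tz": 0, "ax": 0, "ay": 0, "az": 0, "jaw": 140}, {"tx": 0.038, "ty": 0.017, "tz": 0, "ax": 0, "ay": 0, "az": 0, "jaw": 140}, {"tx": 0.038, "ty": 0.017, "tz": 0, "ax": 0, "ay": 0, "az": 0, "jaw": 140}, {"tx": 0.038, "ty": 0.017, "tz": 0, "ax": 0, "ay": 0, "az": 0, "jaw": 140}, {"tx": 0.038, "ty": 0.017, "tz": 0, "ax": 0, "ay": 0, "az": 0, "jaw": 140}, {"tx": 0.038, "ty": 0.017, "tz": 0, "ax": 0, "ay": 0, "az": 0, "jaw": 140}])

```text
time: 2.1
tool_pos: [0.4627, -0.1287, 0.2741]
tool_rot: [-0.01, 0.739, 0.673, 0.004]
contact_force: [0.5, -0.8, 0.3]
gripper_width: 0.45
```

```bash
python3 - <<'E'
from h import *
to([.6038,.1851,.27],tool((.9957,-.0929)))
E
```

```text
t 2.1 [ 0.4627 -0.1287  0.2741] grip 0.4497313490941556 F [ 0.5049 -0.8013  0.2682] j [-0.4356 -0.3165  1.8774  0.0156  1.596  -0.3422]
[0.3254 0.1114 0.0095] [-0.5291 -1.1358 -0.0031]
```

move_arm(rows=[{"tx": 0.036, "ty": 0.0125, "tz": 0, "ax": 0, "ay": -0.4, "az": 0, "jaw": 140}, {"tx": 0.036, "ty": 0.0125, "tz": 0, "ax": 0, "ay": -0.4, "az": 0, "jaw": 140}, {"tx": 0.036, "ty": 0.0125, "tz": 0, "ax": 0, "ay": 0, "az": 0, "jaw": 140}, {"tx": 0.036, "ty": 0.0125, "tz": 0, "ax": 0, "ay": 0, "az": 0, "jaw": 140}, {"tx": 0.036, "ty": 0.0125, "tz": 0, "ax": 0, "ay": 0, "az": 0, "jaw": 140}, {"tx": 0.036, "ty": 0.0125, "tz": 0, "ax": 0, "ay": 0, "az": 0, "jaw": 140}, {"tx": 0.036, "ty": 0.0125, "tz": 0, "ax": 0, "ay": 0, "az": 0, "jaw": 140}, {"tx": 0.036, "ty": 0.0125, "tz": 0, "ax": 0, "ay": 0, "az": 0, "jaw": 140}, {"tx": 0, "ty": 0, "tz": 0, "ax": 0, "ay": 0, "az": 0, "jaw": 140}])

```text
time: 3.0
tool_pos: [0.5908, 0.1664, 0.2699]
tool_rot: [-0.007, 0.737, 0.676, -0.003]
contact_force: [-0.1, -0.2, -0.7]
gripper_width: 0.448
```

```bash
python3 - <<'E'
from h import *
to([.6038,.1851,.27],tool((.9957,-.0929)))
E
```

```text
t 3.0 [0.5908 0.1664 0.2699] grip 0.4484621034745476 F [-0.1365 -0.2418 -0.6997] j [0.1494 0.0147 1.5878 0.0086 1.553  0.2356]
[ 0.0198  0.0114 -0.0002] [-0.8893 -0.2876  0.3777]
```

move_arm(rows=[{"tx": 0.01, "ty": 0.006, "tz": 0.01, "ax": -0.5, "ay": -0.2, "az": 0.2, "jaw": 140}, {"tx": 0.01, "ty": 0.006, "tz": 0.01, "ax": -0.5, "ay": -0.1, "az": 0.2, "jaw": 140}, {"tx": 0, "ty": 0, "tz": 0.02, "ax": 0, "ay": 0, "az": 0, "jaw": 140}, {"tx": 0, "ty": 0, "tz": 0.02, "ax": 0, "ay": 0, "az": 0, "jaw": 140}, {"tx": 0, "ty": 0, "tz": 0, "ax": 0, "ay": 0, "az": 0, "jaw": 140}])

```text
time: 3.5
tool_pos: [0.6045, 0.1859, 0.2031]
tool_rot: [0.001, 0.74, 0.672, -0.001]
contact_force: [-1.5, 0.8, -1.7]
gripper_width: 0.452
```

```bash
python3 - <<'E'
from h import *
to([.6038,.1851,.145],tool((.9957,-.0929)))
shot("top","t1",(180,50,340,215),3.6)
shot("side","s1",(220,100,440,265),3.6)
E
```

```text
t 3.5 [0.6045 0.1859 0.2031] grip 0.4522728389668921 F [-1.4643  0.8225 -1.6653] j [ 0.1818  0.0882  1.6229 -0.0025  1.4303  0.278 ]
[-0.0007 -0.0006  0.0581] [ 0.043   0.1348 -0.1616]
```

View pics/t1.png

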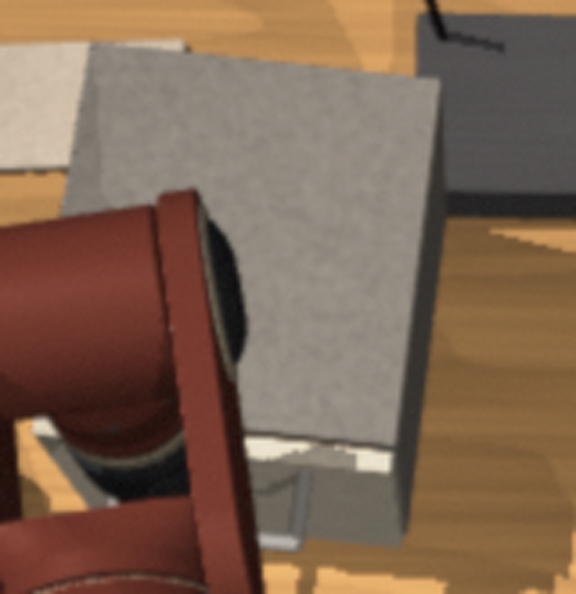

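View pics/s1.png

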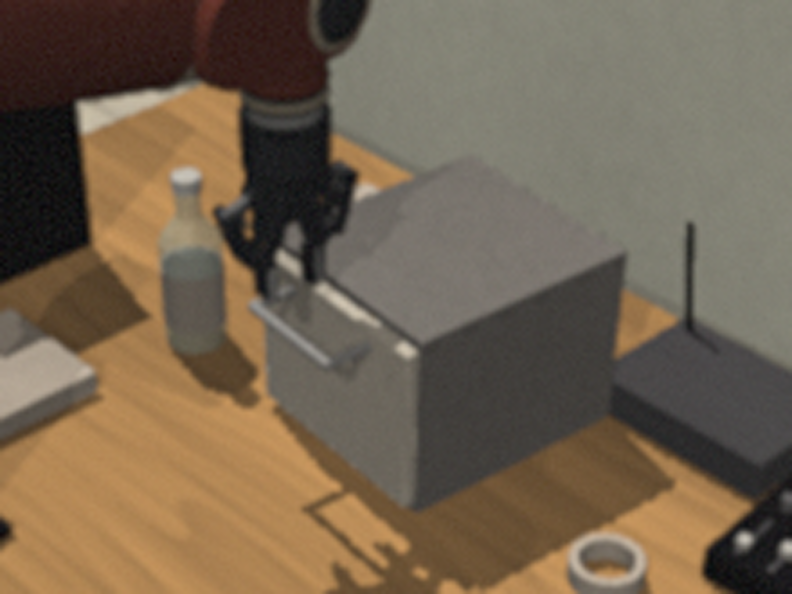

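The fingers stand above the bar in the side view, at about (290,280), with the bar from (255,305) to (340,360). I'll lower and pinch.

move_arm(rows=[{"tx": 0, "ty": 0, "tz": 0.02, "ax": 0, "ay": 0, "az": 0, "jaw": 140}, {"tx": 0, "ty": 0, "tz": 0.02, "ax": 0, "ay": 0, "az": 0, "jaw": 140}, {"tx": 0, "ty": 0, "tz": 0.018, "ax": 0, "ay": 0, "az": 0, "jaw": 140}, {"tx": 0, "ty": 0, "tz": 0, "ax": 0, "ay": 0, "az": 0, "jaw": 140}])

```text
time: 4.0
tool_pos: [0.6107, 0.1855, 0.1547]
tool_rot: [0.006, 0.741, 0.671, 0.007]
contact_force: [-0.2, -0.2, -0.9]
gripper_width: 0.451
```

```bash
python3 - <<'E'
from h import *
to([.6038,.1851,.145],tool((.9957,-.0929)))
shot("side","s2",(220,100,440,265),3.6)
E
```

```text
t 4.0 [0.6107 0.1855 0.1547] grip 0.4510698632644566 F [-0.1521 -0.2347 -0.8919] j [ 0.1796  0.1292  1.6621 -0.0028  1.3329  0.2787]
[-0.0011 -0.007   0.0095] [ 1.0068 -0.1229 -0.3087]
```

View pics/s2.png

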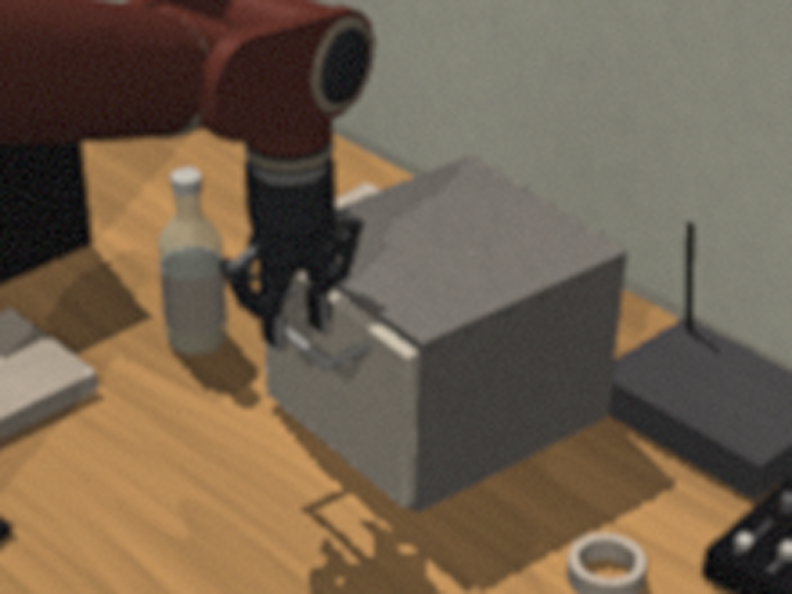

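move_arm(rows=[{"tx": 0, "ty": -0.007, "tz": 0.008, "ax": 1, "ay": 0, "az": 0, "jaw": 140}, {"tx": 0, "ty": 0, "tz": 0, "ax": 0, "ay": 0, "az": 0, "jaw": 255}, {"tx": 0, "ty": 0, "tz": 0, "ax": 0, "ay": 0, "az": 0, "jaw": 255}, {"tx": 0, "ty": 0, "tz": 0, "ax": 0, "ay": 0, "az": 0, "jaw": 255}, {"tx": 0, "ty": 0, "tz": 0, "ax": 0, "ay": 0, "az": 0, "jaw": 255}])

```text
time: 4.55
tool_pos: [0.6029, 0.1871, 0.1531]
tool_rot: [-0.002, 0.741, 0.671, 0.001]
contact_force: [1.3, 0.1, -3.4]
gripper_width: 0.088
```

```bash
python3 - <<'E'
from h import *
to([.6038-.16,.1851+.015,.145],tool((.9957,-.0929)))
E
```

```text
t 4.55 [0.6029 0.1871 0.1531] grip 0.0879608017187002 F [ 1.2619  0.1361 -3.4415] j [0.1811 0.1258 1.6683 0.0046 1.3488 0.2785]
[-0.0027 -0.1595  0.0085] [-0.1439 -0.2281 -0.3108]
```

move_arm(rows=[{"tx": 0, "ty": -0.01, "tz": 0, "ax": 0, "ay": 0, "az": 0, "jaw": 255}, {"tx": 0, "ty": -0.01, "tz": 0, "ax": 0, "ay": 0, "az": 0, "jaw": 255}, {"tx": 0, "ty": -0.015, "tz": 0, "ax": 0, "ay": 0, "az": 0, "jaw": 255}, {"tx": 0, "ty": -0.015, "tz": 0, "ax": 0, "ay": 0, "az": 0, "jaw": 255}, {"tx": 0, "ty": -0.015, "tz": 0, "ax": 0, "ay": 0, "az": 0, "jaw": 255}, {"tx": 0, "ty": -0.015, "tz": 0, "ax": 0, "ay": 0, "az": 0, "jaw": 255}])

```text
time: 5.15
tool_pos: [0.5222, 0.195, 0.1531]
tool_rot: [0.0, 0.741, 0.671, 0.004]
contact_force: [2.5, -0.2, -3.3]
gripper_width: 0.087
```

```bash
python3 - <<'E'
from h import *
to([.6038-.16,.1851+.015,.150],tool((.9957,-.0929)))
E
```

```text
t 5.15 [0.5222 0.195  0.1531] grip 0.08666824363824668 F [ 2.478  -0.1581 -3.2811] j [ 0.222  -0.0514  1.8504  0.0037  1.336   0.3208]
[-0.0027 -0.0786  0.0027] [ 0.2933 -0.3134 -0.3771]
```

move_arm(rows=[{"tx": 0, "ty": -0.015, "tz": 0, "ax": 0, "ay": 0, "az": 0, "jaw": 255}, {"tx": 0, "ty": -0.015, "tz": 0, "ax": 0, "ay": 0, "az": 0, "jaw": 255}, {"tx": 0, "ty": -0.015, "tz": 0, "ax": 0, "ay": 0, "az": 0, "jaw": 255}, {"tx": 0, "ty": -0.015, "tz": 0, "ax": 0, "ay": 0, "az": 0, "jaw": 255}, {"tx": 0, "ty": -0.012, "tz": 0, "ax": 0, "ay": 0, "az": 0, "jaw": 255}, {"tx": 0, "ty": -0.006, "tz": 0, "ax": 0, "ay": 0, "az": 0, "jaw": 255}, {"tx": 0, "ty": 0, "tz": 0, "ax": 0, "ay": 0, "az": 0, "jaw": 255}])

```text
time: 5.85
tool_pos: [0.4382, 0.2033, 0.1531]
tool_rot: [0.001, 0.741, 0.672, 0.006]
contact_force: [0.4, 1.1, -3.1]
gripper_width: 0.086
```

```bash
python3 - <<'E'
from h import *
to([.6038-.16,.1851+.015,.150],tool((.9957,-.0929)))
shot("top","t3",(150,50,350,250),3)
shot("side","s3",(220,100,440,265),3.6)
E
```

```text
t 5.85 [0.4382 0.2033 0.1531] grip 0.08593154724197688 F [ 0.3873  1.0683 -3.1008] j [ 0.2785 -0.245   2.0229  0.0029  1.3513  0.376 ]
[-0.0026  0.0058  0.0031] [ 0.5995 -0.4067 -0.2946]
```

View pics/t3.png

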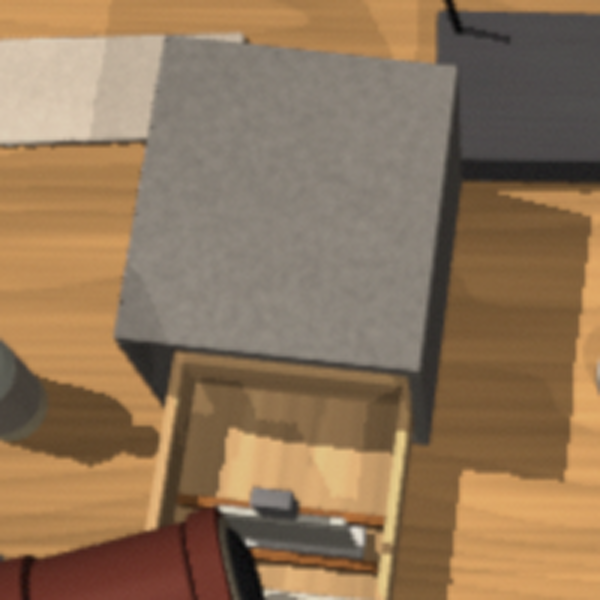

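View pics/s3.png

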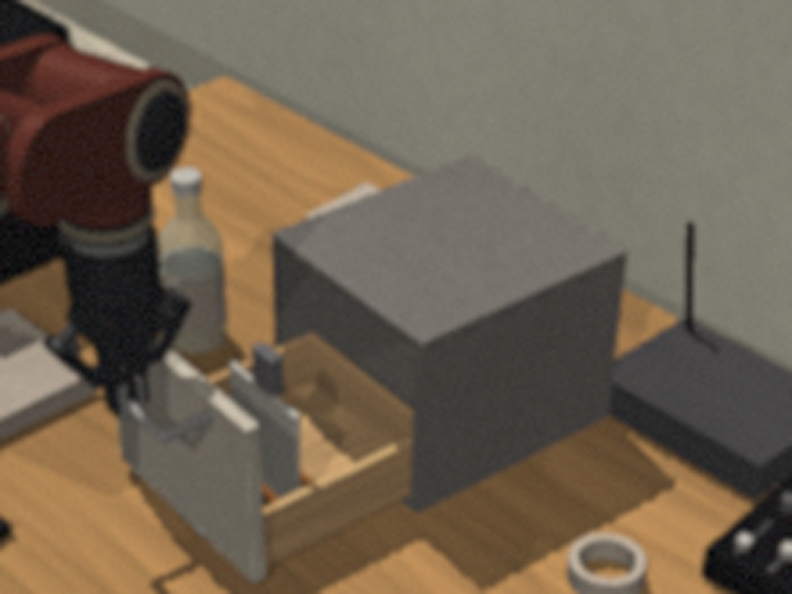

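The drawer is out about 0.165 m. The gauge's lug shows at crop (272,500), with the dial facing the cabinet back. Next I release the handle and rise, then turn the wrist half round so the dial ends up facing the camera at the stud.

move_arm(rows=[{"tx": 0, "ty": 0, "tz": 0, "ax": 0, "ay": 0, "az": 0, "jaw": 140}, {"tx": 0, "ty": 0, "tz": 0, "ax": 0, "ay": 0, "az": 0, "jaw": 140}, {"tx": 0, "ty": 0, "tz": 0, "ax": 0, "ay": 0, "az": 0, "jaw": 140}, {"tx": 0, "ty": 0, "tz": -0.02, "ax": 0, "ay": 0, "az": 0, "jaw": 140}, {"tx": 0, "ty": 0, "tz": -0.03, "ax": 0, "ay": 0, "az": 0, "jaw": 140}, {"tx": 0, "ty": 0, "tz": -0.03, "ax": 0, "ay": 0, "az": 0, "jaw": 140}, {"tx": 0, "ty": 0, "tz": -0.03, "ax": 0, "ay": 0, "az": 0, "jaw": 140}])

```text
time: 6.65
tool_pos: [0.4382, 0.2015, 0.2634]
tool_rot: [0.0, 0.742, 0.671, 0.003]
contact_force: [0.7, -0.2, -0.1]
gripper_width: 0.454
```

move_arm(rows=[{"tx": 0, "ty": 0, "tz": 0, "ax": 0, "ay": 0, "az": -8.5, "jaw": 140}, {"tx": 0, "ty": 0, "tz": 0, "ax": 0, "ay": 0, "az": -8.5, "jaw": 140}, {"tx": 0, "ty": 0, "tz": 0, "ax": 0, "ay": 0, "az": -8.5, "jaw": 140}, {"tx": 0, "ty": 0, "tz": 0, "ax": 0, "ay": 0, "az": -8.5, "jaw": 140}, {"tx": 0, "ty": 0, "tz": 0, "ax": 0, "ay": 0, "az": -8.5, "jaw": 140}, {"tx": 0, "ty": 0, "tz": 0, "ax": 0, "ay": 0, "az": -8.5, "jaw": 140}, {"tx": 0, "ty": 0, "tz": 0, "ax": 0, "ay": 0, "az": -8.5, "jaw": 140}, {"tx": 0, "ty": 0, "tz": 0, "ax": 0, "ay": 0, "az": -8.5, "jaw": 140}, {"tx": 0, "ty": 0, "tz": 0, "ax": 0, "ay": 0, "az": -8.5, "jaw": 140}, {"tx": 0, "ty": 0, "tz": 0, "ax": 0, "ay": 0, "az": -8.5, "jaw": 140}])

```text
time: 7.65
tool_pos: [0.4466, 0.2022, 0.2771]
tool_rot: [0.013, 0.084, 0.996, 0.006]
contact_force: [0.0, -0.3, 0.4]
gripper_width: 0.453
```

```bash
python3 - <<'E'
from h import *
to([.5664,.19,.24],tool((-.9957,.0929)))
shot("top","t4",(190,170,310,270),6)
shot("side","s4",(240,180,320,260),7)
E
```

```text
t 7.65 [0.4466 0.2022 0.2771] grip 0.45314928202557403 F [ 0.0322 -0.2689  0.3574] j [ 0.2725 -0.3216  1.8766  0.0012  1.558  -1.1309]
[-0.1192  0.0074  0.0403] [ -0.6184   1.741  -94.2509]
```

View pics/t4.png

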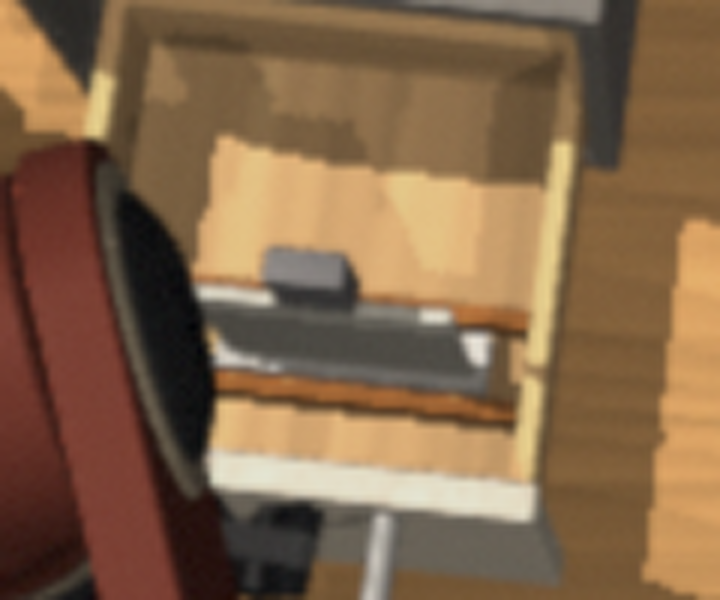

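View pics/s4.png

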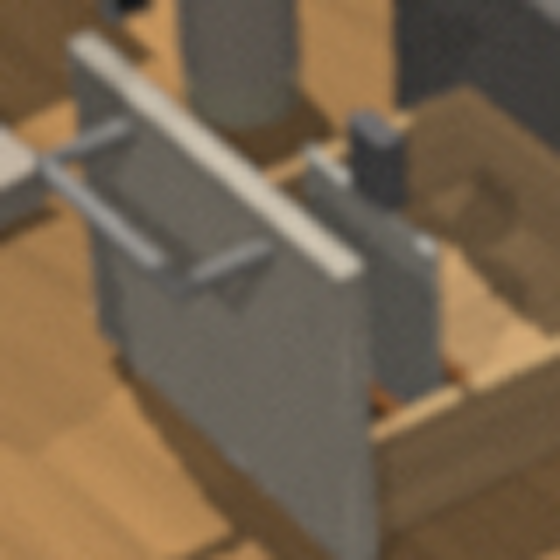

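```bash
python3 - <<'E'
from h import *
np.set_printoptions(precision=4,suppress=True)
print([ -RR[n].T@T[n] for n in RR])
a=atz("top",uncrop((307,268),(190,170),6),.167);b=atz("side",uncrop((378,125),(240,180),7),.167);print(a,b)
hb=atz("side",uncrop((108,215),(240,180),7),.162);print("handle mid side",hb)
for q in [(265,247),(345,255)]: print(atz("top",uncrop(q,(190,170),6),.167))
# overlay predicted lug box
im=cv2.imread("pics/t4.png");im2=cv2.imread("pics/s4.png")
ux=np.array([.9957,-.0929,0]);uy=np.array([.0929,.9957,0])
for c,col in (((a+b)/2,(0,0,255)),):
  for i,o,f,n in((im,(190,170),6,"top"),(im2,(240,180),7,"side")):
    P=[((proj(n,c+sx*.007*ux+sy*.015*uy)-o+.5)*f-.5).astype(int) for sx,sy in((1,1),(1,-1),(-1,-1),(-1,1))]
    cv2.polylines(i,[np.array(P)],True,col,1)
cv2.imwrite("pics/o4.png",np.hstack([im[200:420,200:420],im2[80:300,300:520]]))
E
```

```text
[array([-0.2392, -0.8007,  1.0677]), array([0.3245, 0.0227, 1.1362])]
[0.5672 0.1742 0.167 ] [0.5664 0.1734 0.167 ]
handle mid side [0.4424 0.2072 0.162 ]
[0.5747 0.1894 0.167 ]
[0.5722 0.1609 0.167 ]
```

View pics/o4.png

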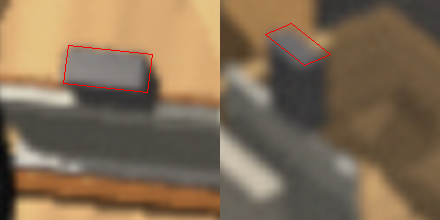

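The lug middle is at (0.567, 0.174); both cameras agree to 1 mm. I'll finish the half turn.

move_arm(rows=[{"tx": 0, "ty": 0, "tz": 0, "ax": 0, "ay": 0, "az": -8.5, "jaw": 140}, {"tx": 0, "ty": 0, "tz": 0, "ax": 0, "ay": 0, "az": -8.5, "jaw": 140}, {"tx": 0, "ty": 0, "tz": 0, "ax": 0, "ay": 0, "az": -8.5, "jaw": 140}, {"tx": 0, "ty": 0, "tz": 0, "ax": 0, "ay": 0, "az": -8.5, "jaw": 140}, {"tx": 0, "ty": 0, "tz": 0, "ax": 0, "ay": 0, "az": -8.5, "jaw": 140}, {"tx": 0, "ty": 0, "tz": 0, "ax": 0, "ay": 0, "az": -8.5, "jaw": 140}, {"tx": 0, "ty": 0, "tz": 0, "ax": 0, "ay": 0, "az": -8.5, "jaw": 140}, {"tx": 0, "ty": 0, "tz": 0, "ax": 0, "ay": 0, "az": -8.5, "jaw": 140}, {"tx": 0, "ty": 0, "tz": 0, "ax": 0, "ay": 0, "az": -8.5, "jaw": 140}, {"tx": 0, "ty": 0, "tz": 0, "ax": 0, "ay": 0, "az": -8.5, "jaw": 140}, {"tx": 0, "ty": 0, "tz": 0, "ax": 0, "ay": 0, "az": -8.5, "jaw": 140}])

```text
time: 8.85
tool_pos: [0.4498, 0.202, 0.2802]
tool_rot: [0.015, -0.672, 0.74, -0.007]
contact_force: [-0.1, -0.0, -0.1]
gripper_width: 0.453
```

```bash
python3 - <<'E'
from h import *
to([.567,.1738,.26],tool((-.9957,.0929)))
E
```

```text
t 8.85 [0.4498 0.202  0.2802] grip 0.45336745527016536 F [-0.0503 -0.0234 -0.0883] j [ 0.2707 -0.3192  1.8698  0.0007  1.557  -2.7751]
[ 0.0172 -0.1187  0.0237] [-1.8074  0.7316 -0.1579]
```

move_arm(rows=[{"tx": 0.0035, "ty": -0.024, "tz": 0.003, "ax": -0.5, "ay": 0.2, "az": 0, "jaw": 140}, {"tx": 0.0035, "ty": -0.024, "tz": 0.003, "ax": -0.5, "ay": 0.2, "az": 0, "jaw": 140}, {"tx": 0.0035, "ty": -0.024, "tz": 0.003, "ax": -0.5, "ay": 0.2, "az": 0, "jaw": 140}, {"tx": 0.0035, "ty": -0.024, "tz": 0.003, "ax": -0.5, "ay": 0.2, "az": 0, "jaw": 140}, {"tx": 0.0035, "ty": -0.023, "tz": 0.003, "ax": 0, "ay": 0, "az": 0, "jaw": 140}, {"tx": 0, "ty": 0, "tz": 0, "ax": 0, "ay": 0, "az": 0, "jaw": 140}])

```text
time: 9.45
tool_pos: [0.5724, 0.1718, 0.2682]
tool_rot: [-0.0, -0.665, 0.747, 0.0]
contact_force: [-1.2, 0.3, -0.9]
gripper_width: 0.452
```

```bash
python3 - <<'E'
from h import *
to([.567,.1738,.20],tool((-.9957,.0929)))
E
```

```text
t 9.45 [0.5724 0.1718 0.2682] grip 0.45239967518430313 F [-1.2152  0.2625 -0.8511] j [ 0.1671 -0.0307  1.6356  0.0001  1.5372 -2.8596]
[-0.0013  0.0056  0.0682] [ 0.0303 -0.0052 -1.2477]
```

move_arm(rows=[{"tx": 0, "ty": 0.006, "tz": 0.015, "ax": 0, "ay": 0, "az": -1.2, "jaw": 140}, {"tx": 0, "ty": 0.001, "tz": 0.02, "ax": 0, "ay": 0, "az": 0, "jaw": 140}, {"tx": 0, "ty": 0.001, "tz": 0.02, "ax": 0, "ay": 0, "az": 0, "jaw": 140}, {"tx": 0, "ty": 0, "tz": 0.01, "ax": 0, "ay": 0, "az": 0, "jaw": 140}, {"tx": 0, "ty": 0, "tz": 0, "ax": 0, "ay": 0, "az": 0, "jaw": 140}])

```text
time: 9.95
tool_pos: [0.5607, 0.1737, 0.1988]
tool_rot: [-0.001, -0.672, 0.741, 0.001]
contact_force: [-0.7, -0.3, -0.5]
gripper_width: 0.446
```

```bash
python3 - <<'E'
from h import *
to([.567,.1738,.132],tool((-.9957,.0929)))
shot("side","s5",(220,130,340,230),6)
E
```

```text
t 9.95 [0.5607 0.1737 0.1988] grip 0.4461168820084374 F [-0.7294 -0.3369 -0.4524] j [ 0.1733 -0.0137  1.7349  0.0009  1.4223 -2.8714]
[-0.0007 -0.0064  0.0668] [ 0.1197  0.0183 -0.2309]
```

View pics/s5.png

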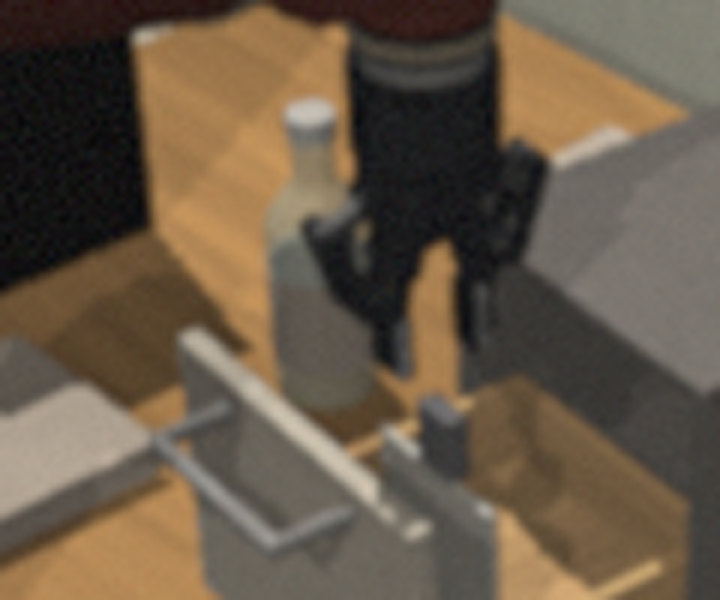

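The fingers straddle the lug at crop (445,420). I'll correct 6 mm and descend.

move_arm(rows=[{"tx": 0, "ty": -0.006, "tz": 0, "ax": 0, "ay": 0, "az": 0, "jaw": 140}, {"tx": 0, "ty": 0, "tz": 0.015, "ax": 0, "ay": 0, "az": 0, "jaw": 140}, {"tx": 0, "ty": 0, "tz": 0.015, "ax": 0, "ay": 0, "az": 0, "jaw": 140}, {"tx": 0, "ty": 0, "tz": 0.01, "ax": 0, "ay": 0, "az": 0, "jaw": 140}, {"tx": 0, "ty": 0, "tz": 0.0, "ax": 0, "ay": 0, "az": 0, "jaw": 140}])

```text
time: 10.5
tool_pos: [0.5688, 0.1737, 0.1593]
tool_rot: [0.002, -0.672, 0.741, -0.001]
contact_force: [-0.7, 0.3, 0.0]
gripper_width: 0.451
```

```bash
python3 - <<'E'
from h import *
to([.567,.1738,.132],tool((-.9957,.0929)))
E
```

```text
t 10.5 [0.5688 0.1737 0.1593] grip 0.4512691295911646 F [-0.7362  0.3334  0.0004] j [ 0.1709  0.0333  1.7555  0.0009  1.3488 -2.8738]
[0.0001 0.0019 0.0273] [-0.2091  0.1086 -0.2344]
```

move_arm(rows=[{"tx": 0, "ty": 0.001, "tz": 0.012, "ax": 0, "ay": 0, "az": 0, "jaw": 140}, {"tx": 0, "ty": 0, "tz": 0.01, "ax": 0, "ay": 0, "az": 0, "jaw": 140}, {"tx": 0, "ty": 0, "tz": 0.004, "ax": 0, "ay": 0, "az": 0, "jaw": 140}, {"tx": 0, "ty": 0, "tz": 0.0, "ax": 0, "ay": 0, "az": 0, "jaw": 140}])

```text
time: 10.9
tool_pos: [0.5676, 0.1738, 0.1303]
tool_rot: [0.001, -0.672, 0.741, -0.0]
contact_force: [-0.1, -0.4, -0.2]
gripper_width: 0.453
```

```bash
python3 - <<'E'
from h import *
to([.567,.1738,.132],tool((-.9957,.0929)))
E
```

```text
t 10.9 [0.5676 0.1738 0.1303] grip 0.45298036373906814 F [-0.0648 -0.3862 -0.1595] j [ 0.1713  0.0594  1.7795  0.0009  1.2998 -2.8732]
[ 0.      0.0006 -0.0017] [-0.1445  0.0913 -0.2423]
```

move_arm(rows=[{"tx": 0, "ty": 0, "tz": -0.001, "ax": 0, "ay": 0, "az": 0, "jaw": 255}, {"tx": 0, "ty": 0, "tz": 0, "ax": 0, "ay": 0, "az": 0, "jaw": 255}, {"tx": 0, "ty": 0, "tz": 0, "ax": 0, "ay": 0, "az": 0, "jaw": 255}, {"tx": 0, "ty": 0, "tz": 0, "ax": 0, "ay": 0, "az": 0, "jaw": 255}, {"tx": 0, "ty": 0, "tz": 0, "ax": 0, "ay": 0, "az": 0, "jaw": 255}])

```text
time: 11.4
tool_pos: [0.5676, 0.1738, 0.1315]
tool_rot: [0.002, -0.672, 0.741, -0.0]
contact_force: [0.1, -0.5, -1.3]
gripper_width: 0.156
```

move_arm(rows=[{"tx": 0, "ty": 0, "tz": -0.01, "ax": 0, "ay": 0, "az": 0, "jaw": 255}, {"tx": 0, "ty": 0, "tz": -0.015, "ax": 0, "ay": 0, "az": 0, "jaw": 255}, {"tx": 0, "ty": 0, "tz": -0.015, "ax": 0, "ay": 0, "az": 0, "jaw": 255}, {"tx": 0, "ty": 0, "tz": 0, "ax": 0, "ay": 0, "az": 0, "jaw": 255}])

```text
time: 11.8
tool_pos: [0.5676, 0.1738, 0.1754]
tool_rot: [0.002, -0.672, 0.741, -0.001]
contact_force: [1.0, 0.1, -1.9]
gripper_width: 0.156
```

```bash
python3 - <<'E'
from h import *
to([.567,.1738,.36],tool((-.9957,.0929)))
shot("side","s6",(220,130,340,230),6)
E
```

```text
t 11.8 [0.5676 0.1738 0.1754] grip 0.15631152335117812 F [ 1.0349  0.0903 -1.8976] j [ 0.1714  0.0167  1.7445  0.0009  1.3768 -2.8732]
[-0.0003 -0.     -0.1846] [-0.1879  0.1024 -0.2389]
```

View pics/s6.png

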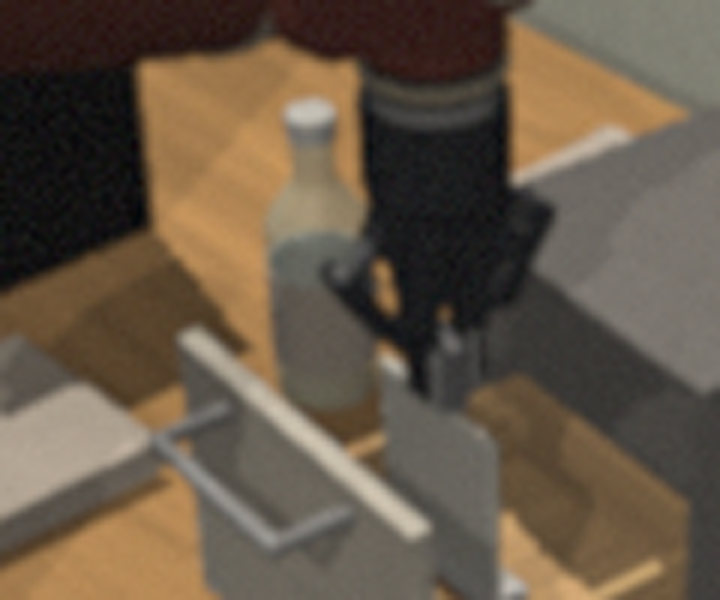

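The gauge is gripped and rising straight up. I'll lift it clear and carry it toward the stud.

move_arm(rows=[{"tx": 0, "ty": 0, "tz": -0.02, "ax": 0, "ay": 0, "az": 0, "jaw": 255}, {"tx": 0, "ty": 0, "tz": -0.03, "ax": 0, "ay": 0, "az": 0, "jaw": 255}, {"tx": 0, "ty": 0, "tz": -0.03, "ax": 0, "ay": 0, "az": 0, "jaw": 255}, {"tx": 0, "ty": 0, "tz": -0.03, "ax": 0, "ay": 0, "az": 0, "jaw": 255}, {"tx": 0, "ty": 0, "tz": -0.03, "ax": 0, "ay": 0, "az": 0, "jaw": 255}, {"tx": 0, "ty": 0, "tz": -0.02, "ax": 0, "ay": 0, "az": 0, "jaw": 255}, {"tx": 0, "ty": 0, "tz": 0, "ax": 0, "ay": 0, "az": 0, "jaw": 255}])

```text
time: 12.55
tool_pos: [0.5648, 0.1731, 0.3367]
tool_rot: [-0.002, -0.672, 0.741, 0.002]
contact_force: [0.7, -0.2, -2.1]
gripper_width: 0.157
```

move_arm(rows=[{"tx": 0.02, "ty": 0, "tz": 0, "ax": 0, "ay": 0, "az": 0, "jaw": 255}, {"tx": 0.03, "ty": 0, "tz": 0, "ax": 0, "ay": 0, "az": 0, "jaw": 255}, {"tx": 0.04, "ty": 0, "tz": 0, "ax": 0, "ay": 0, "az": 0, "jaw": 255}, {"tx": 0.04, "ty": 0, "tz": 0, "ax": 0, "ay": 0, "az": 0, "jaw": 255}, {"tx": 0.04, "ty": 0, "tz": 0, "ax": 0, "ay": 0, "az": 0, "jaw": 255}, {"tx": 0.04, "ty": 0, "tz": 0, "ax": 0, "ay": 0, "az": 0, "jaw": 255}, {"tx": 0.04, "ty": 0, "tz": 0, "ax": 0, "ay": 0, "az": 0, "jaw": 255}, {"tx": 0.04, "ty": 0, "tz": 0, "ax": 0, "ay": 0, "az": 0, "jaw": 255}, {"tx": 0.04, "ty": 0, "tz": 0, "ax": 0, "ay": 0, "az": 0, "jaw": 255}, {"tx": 0.04, "ty": 0, "tz": 0, "ax": 0, "ay": 0, "az": 0, "jaw": 255}, {"tx": 0.02, "ty": 0, "tz": 0, "ax": 0, "ay": 0, "az": 0, "jaw": 255}])

```text
time: 13.65
tool_pos: [0.5255, -0.0974, 0.3183]
tool_rot: [-0.04, -0.596, 0.802, -0.015]
contact_force: [0.2, 0.8, -1.9]
gripper_width: 0.153
```

```bash
python3 - <<'E'
from h import *
y=-.317
to([.52,-.2332,.30],tool((np.cos(y),np.sin(y))))
E
```

```text
t 13.65 [ 0.5255 -0.0974  0.3183] grip 0.15342820644278088 F [ 0.1733  0.8053 -1.8957] j [-0.2797 -0.1787  1.6926 -0.0818  1.6512 -3.1347]
[ 0.1297 -0.0344  0.0282] [   7.3296    1.9324 -178.4193]
```

move_arm(rows=[{"tx": 0, "ty": 0, "tz": 0, "ax": 0, "ay": 0, "az": 5, "jaw": 255}, {"tx": 0, "ty": 0, "tz": 0, "ax": 0, "ay": 0, "az": 8, "jaw": 255}, {"tx": 0, "ty": 0, "tz": 0, "ax": 0, "ay": 0, "az": 8, "jaw": 255}, {"tx": 0, "ty": 0, "tz": 0, "ax": 0, "ay": 0, "az": 8, "jaw": 255}, {"tx": 0, "ty": 0, "tz": 0, "ax": 0, "ay": 0, "az": 8, "jaw": 255}, {"tx": 0, "ty": 0, "tz": 0, "ax": 0, "ay": 0, "az": 8, "jaw": 255}, {"tx": 0, "ty": 0, "tz": 0, "ax": 0, "ay": 0, "az": 8, "jaw": 255}, {"tx": 0, "ty": 0, "tz": 0, "ax": 0, "ay": 0, "az": 8, "jaw": 255}, {"tx": 0, "ty": 0, "tz": 0, "ax": 0, "ay": 0, "az": 8, "jaw": 255}, {"tx": 0, "ty": 0, "tz": 0, "ax": 0, "ay": 0, "az": 8, "jaw": 255}, {"tx": 0, "ty": 0, "tz": 0, "ax": 0, "ay": 0, "az": 8, "jaw": 255}])

```text
time: 14.75
tool_pos: [0.521, -0.0938, 0.302]
tool_rot: [-0.028, 0.131, 0.99, -0.034]
contact_force: [-0.2, 0.7, -1.6]
gripper_width: 0.156
```

move_arm(rows=[{"tx": 0, "ty": 0, "tz": 0, "ax": 0, "ay": 0, "az": 8, "jaw": 255}, {"tx": 0, "ty": 0, "tz": 0, "ax": 0, "ay": 0, "az": 8, "jaw": 255}, {"tx": 0, "ty": 0, "tz": 0, "ax": 0, "ay": 0, "az": 8, "jaw": 255}, {"tx": 0, "ty": 0, "tz": 0, "ax": 0, "ay": 0, "az": 8, "jaw": 255}, {"tx": 0, "ty": 0, "tz": 0, "ax": 0, "ay": 0, "az": 8, "jaw": 255}, {"tx": 0, "ty": 0, "tz": 0, "ax": 0, "ay": 0, "az": 8, "jaw": 255}, {"tx": 0, "ty": 0, "tz": 0, "ax": 0, "ay": 0, "az": 8, "jaw": 255}, {"tx": 0, "ty": 0, "tz": 0, "ax": 0, "ay": 0, "az": 8, "jaw": 255}, {"tx": 0, "ty": 0, "tz": 0, "ax": 0, "ay": 0, "az": 8, "jaw": 255}, {"tx": 0, "ty": 0, "tz": 0, "ax": 0, "ay": 0, "az": 4, "jaw": 255}])

```text
time: 15.75
tool_pos: [0.5172, -0.0886, 0.2878]
tool_rot: [-0.008, 0.731, 0.681, -0.046]
contact_force: [0.3, -0.3, -2.2]
gripper_width: 0.154
```

```bash
python3 - <<'E'
from h import *
y=-.317
to([.52,-.2332,.30],tool((np.cos(y),np.sin(y))))
E
```

```text
t 15.75 [ 0.5172 -0.0886  0.2878] grip 0.1544829090663936 F [ 0.3001 -0.3024 -2.2029] j [-0.2736 -0.1673  1.7327 -0.0708  1.6389 -0.2054]
[-0.1446  0.0124 -0.005 ] [-3.9161  3.7603 14.0964]
```

move_arm(rows=[{"tx": -0.01, "ty": 0, "tz": 0, "ax": -1, "ay": 1, "az": 3, "jaw": 255}, {"tx": -0.02, "ty": 0, "tz": 0, "ax": -1, "ay": 1, "az": 4, "jaw": 255}, {"tx": -0.025, "ty": 0, "tz": 0, "ax": -1, "ay": 1, "az": 4, "jaw": 255}, {"tx": -0.025, "ty": 0, "tz": 0, "ax": -1, "ay": 1, "az": 3, "jaw": 255}, {"tx": -0.025, "ty": 0, "tz": 0, "ax": 0, "ay": 0, "az": 0, "jaw": 255}, {"tx": -0.02, "ty": 0, "tz": 0, "ax": 0, "ay": 0, "az": 0, "jaw": 255}, {"tx": -0.015, "ty": 0, "tz": 0, "ax": 0, "ay": 0, "az": 0, "jaw": 255}, {"tx": 0, "ty": 0, "tz": 0, "ax": 0, "ay": 0, "az": 0, "jaw": 255}])

```text
time: 16.55
tool_pos: [0.4787, -0.2303, 0.2824]
tool_rot: [-0.003, 0.813, 0.582, 0.005]
contact_force: [0.5, 1.6, -2.8]
gripper_width: 0.158
```

```bash
python3 - <<'E'
from h import *
y=-.317
to([.52,-.2332,.25],tool((np.cos(y),np.sin(y))))
shot("side","s7",(200,100,520,340),2.5)
E
```

```text
t 16.55 [ 0.4787 -0.2303  0.2824] grip 0.15750191655847284 F [ 0.4868  1.5918 -2.8379] j [-0.5945 -0.1975  1.7659  0.0115  1.5763 -0.2672]
[0.0101 0.04   0.0325] [ 0.0053 -0.6802 -0.5928]
```

View pics/s7.png

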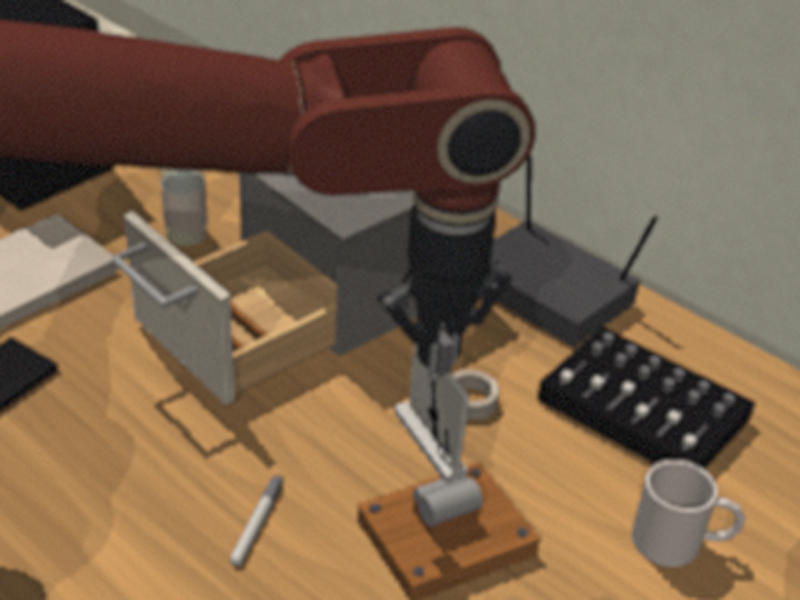

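The dial face, pointer and base are visible at about (435,415), above the stud at (450,495). I'll zoom in to read the fork.

```bash
python3 - <<'E'
from h import *
shot("side","s8",(350,225,400,300),8)
E
```

```text
(no output)
```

View pics/s8.png

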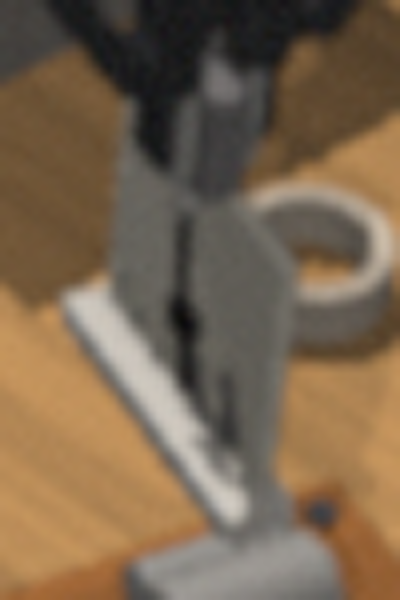

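```bash
cat >> h.py <<'E'
def gpose(p,R,off=.1115):
    M=R.as_matrix(); G=np.c_[-M[:,1],-M[:,0],-M[:,2]]; return p+off*M[:,2],G
def rect(name,xo=.006,n="side",off=.1115,dy=0):
    s,p,R=pose(); o,G=gpose(p,R,off)
    im=manip.grab_frame(n)["color"][:,:,::-1]
    # plane y in[-.07,.07], z in[-.02,.15] -> 5px/mm
    k=4000.
    pts=[(-.07,.15),(.07,.15),(.07,-.02),(-.07,-.02)]
    src=np.float32([proj(n,o+G@np.array([xo,y+dy,z])) for y,z in pts]); dst=np.float32([((y+.07)*k,(.15-z)*k) for y,z in pts])
    H=cv2.getPerspectiveTransform(src,dst); w=cv2.warpPerspective(np.ascontiguousarray(im),H,(560,680),flags=cv2.INTER_CUBIC)
    piv=(int(.07*k),int((.15-.096)*k)); cv2.circle(w,piv,3,(0,0,255),1)
    for a in range(-1,10): 
        t=a*.05; r=.088; cv2.circle(w,(int((.07+r*np.sin(t))*k),int((.054+r*np.cos(t))*k)),2,(0,255,0) if a%2 else (0,0,255),-1)
    cv2.rectangle(w,(int(.02*k),int(.041*k)),(int(.12*k),int(.138*k)),(255,0,0),1)
    cv2.imwrite(f"pics/{name}.png",w[:600])
    # tool roll: angle between gauge z and vertical about gauge x
    print("roll",np.arctan2(G[2,1],G[2,2]),"pitch",np.arcsin(G[2,0]))
E
python3 - <<'E'
from h import *
rect("r1")
E
```

```text
roll -0.012711139953782785 pitch 6.789797234608611e-05
```

View pics/r1.png

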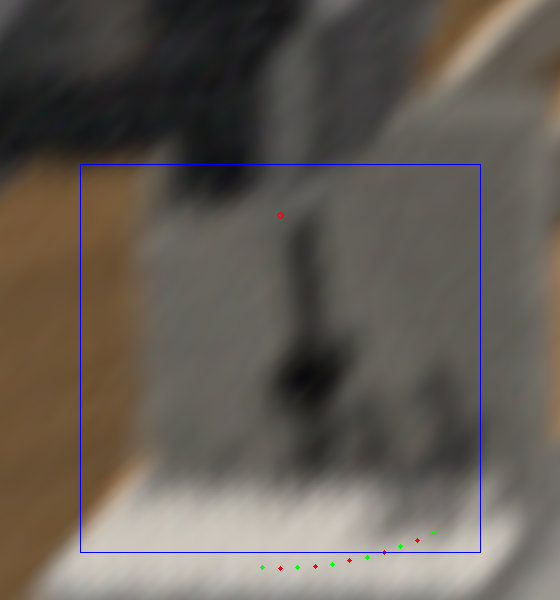

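```bash
python3 - <<'E'
from h import *
y=-.317
to([.52,-.2332,.25],tool((np.cos(y),np.sin(y))))
s,p,R=pose();o,G=gpose(p,R)
im=np.ascontiguousarray(manip.grab_frame("side")["color"][225:300,350:400,::-1]);im=cv2.resize(im,None,fx=8,fy=8,interpolation=cv2.INTER_CUBIC)
def pt(X,c):
    q=((proj("side",o+G@np.array(X))-[350,225]+.5)*8-.5).astype(int); cv2.circle(im,tuple(int(v) for v in q),3,c,-1)
for sy in(-1,1):
    for sx in (-1,1):
        for z in(0,.012): pt([sx*.012,sy*.055,z],(0,0,255))
        pt([sx*.003,sy*.05,.012],(0,255,0)); pt([sx*.003,sy*.05,.08],(0,255,0))
        pt([sx*.007,sy*.015,.147],(255,0,0)); pt([sx*.007,sy*.015,.107],(255,0,0))
pt([.006,0,.096],(255,0,255));pt([.006,0,.024],(255,0,255))
cv2.imwrite("pics/ov.png",im)
E
```

```text
t 16.7 [ 0.4797 -0.2282  0.2827] grip 0.15476793793985102 F [-0.6779 -0.37   -2.3652] j [-0.5908 -0.1979  1.7657  0.0123  1.5769 -0.2662]
[0.0077 0.0398 0.0329] [ 0.0153 -0.7244 -0.431 ]
```

View pics/ov.png

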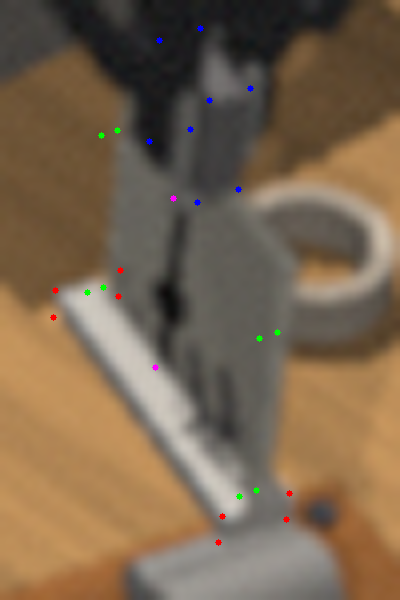

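The predicted outline matches the picture to about 1 px. The two prongs are visible at (198,395) and (230,415), to the right of the pointer, so the index looks like roughly 0.4. I'll centre over the stud next.

move_arm(rows=[{"tx": 0.003, "ty": 0.015, "tz": 0, "ax": 0, "ay": -0.4, "az": -0.4, "jaw": 255}, {"tx": 0.003, "ty": 0.015, "tz": 0, "ax": 0, "ay": -0.3, "az": 0, "jaw": 255}, {"tx": 0.001, "ty": 0.01, "tz": 0.01, "ax": 0, "ay": 0, "az": 0, "jaw": 255}, {"tx": 0, "ty": 0, "tz": 0.02, "ax": 0, "ay": 0, "az": 0, "jaw": 255}, {"tx": 0, "ty": 0, "tz": 0.015, "ax": 0, "ay": 0, "az": 0, "jaw": 255}, {"tx": 0, "ty": 0, "tz": 0, "ax": 0, "ay": 0, "az": 0, "jaw": 255}, {"tx": 0, "ty": 0, "tz": 0, "ax": 0, "ay": 0, "az": 0, "jaw": 255}])

```text
time: 17.45
tool_pos: [0.5231, -0.2294, 0.2347]
tool_rot: [-0.0, 0.808, 0.59, 0.001]
contact_force: [0.4, -0.8, -2.4]
gripper_width: 0.157
```

```bash
python3 - <<'E'
from h import *
y=-.317
to([.52,-.2332,.1895],tool((np.cos(y),np.sin(y))))
shot("side","s9",(340,225,420,300),8)
shot("top","t9",(360,180,470,290),5)
E
```

```text
t 17.45 [ 0.5231 -0.2294  0.2347] grip 0.1572812489822867 F [ 0.4352 -0.8421 -2.4041] j [-0.5443 -0.077   1.7359  0.0018  1.4827 -0.2351]
[-0.0047 -0.0018  0.0452] [ 0.0232 -0.0974  0.4377]
```

View pics/s9.png

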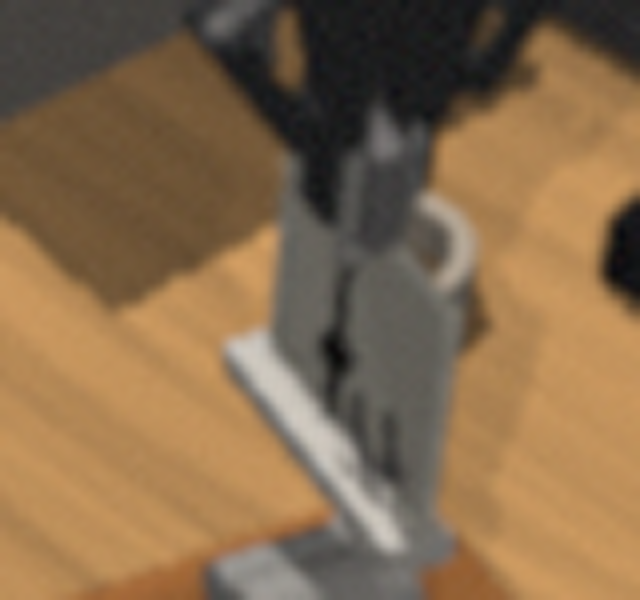

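View pics/t9.png

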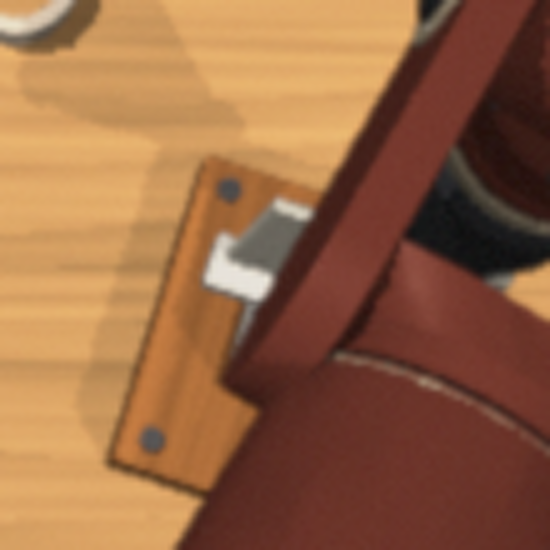

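move_arm(rows=[{"tx": -0.005, "ty": -0.002, "tz": 0.005, "ax": 0, "ay": 0, "az": 0.4, "jaw": 255}, {"tx": 0, "ty": 0, "tz": 0.012, "ax": 0, "ay": 0, "az": 0, "jaw": 255}, {"tx": 0, "ty": 0, "tz": 0.01, "ax": 0, "ay": 0, "az": 0, "jaw": 255}, {"tx": 0, "ty": 0, "tz": 0.006, "ax": 0, "ay": 0, "az": 0, "jaw": 255}, {"tx": 0, "ty": 0, "tz": 0, "ax": 0, "ay": 0, "az": 0, "jaw": 255}])

```text
time: 18.05
tool_pos: [0.5198, -0.2349, 0.2014]
tool_rot: [0.002, 0.81, 0.586, 0.002]
contact_force: [0.0, 1.4, -2.3]
gripper_width: 0.154
```

```bash
python3 - <<'E'
from h import *
y=-.317
to([.52,-.2332,.1895],tool((np.cos(y),np.sin(y))))
E
```

```text
t 18.05 [ 0.5198 -0.2349  0.2014] grip 0.15404868979510247 F [ 0.0238  1.4409 -2.3329] j [-0.5557 -0.0594  1.7751  0.0017  1.4218 -0.2378]
[ 0.0017 -0.0004  0.0119] [ 0.2519 -0.0355 -0.0688]
```

move_arm(rows=[{"tx": 0.001, "ty": 0, "tz": 0.005, "ax": 0, "ay": 0, "az": 0, "jaw": 255}, {"tx": 0, "ty": 0, "tz": 0.003, "ax": 0, "ay": 0, "az": 0, "jaw": 255}, {"tx": 0, "ty": 0, "tz": 0, "ax": 0, "ay": 0, "az": 0, "jaw": 255}])

```text
time: 18.35
tool_pos: [0.5203, -0.2339, 0.1926]
tool_rot: [0.002, 0.81, 0.586, 0.002]
contact_force: [0.3, -0.8, -1.7]
gripper_width: 0.157
```

move_arm(rows=[{"tx": 0, "ty": 0, "tz": 0.001, "ax": 0, "ay": 0, "az": 0, "jaw": 255}])

```text
time: 18.45
tool_pos: [0.5205, -0.2339, 0.1918]
tool_rot: [0.002, 0.81, 0.586, 0.002]
contact_force: [-0.3, -0.0, -2.3]
gripper_width: 0.157
```

move_arm(rows=[{"tx": 0, "ty": 0, "tz": 0.001, "ax": 0, "ay": 0, "az": 0, "jaw": 255}])

```text
time: 18.55
tool_pos: [0.5206, -0.2339, 0.191]
tool_rot: [0.002, 0.81, 0.586, 0.002]
contact_force: [-0.6, -0.5, -2.2]
gripper_width: 0.153
```

move_arm(rows=[{"tx": 0, "ty": 0, "tz": 0.001, "ax": 0, "ay": 0, "az": 0, "jaw": 255}])

```text
time: 18.65
tool_pos: [0.5208, -0.234, 0.1902]
tool_rot: [0.002, 0.81, 0.586, 0.002]
contact_force: [-0.3, -0.1, -1.7]
gripper_width: 0.154
```

move_arm(rows=[{"tx": 0, "ty": 0, "tz": 0.001, "ax": 0, "ay": 0, "az": 0, "jaw": 255}])

```text
time: 18.75
tool_pos: [0.5209, -0.2341, 0.1895]
tool_rot: [0.002, 0.81, 0.586, 0.002]
contact_force: [-0.4, 0.5, 1.9]
gripper_width: 0.156
```

move_arm(rows=[{"tx": 0, "ty": 0, "tz": 0.001, "ax": 0, "ay": 0, "az": 0, "jaw": 255}])

```text
time: 18.85
tool_pos: [0.5211, -0.2342, 0.1894]
tool_rot: [0.003, 0.81, 0.586, 0.002]
contact_force: [-2.1, 1.6, 4.0]
gripper_width: 0.156
```

Contact came at TCP z = 0.1895, as predicted. The gauge now rests level on the crown with a few newtons. I'll rock it about the crown's centre (+ay, −tx).

move_arm(rows=[{"tx": -0.0068, "ty": 0, "tz": -0.0005, "ax": 0, "ay": 3, "az": 0, "jaw": 255}, {"tx": -0.0068, "ty": 0, "tz": 0.0001, "ax": 0, "ay": 3, "az": 0, "jaw": 255}, {"tx": -0.0068, "ty": 0, "tz": 0.0001, "ax": 0, "ay": 3, "az": 0, "jaw": 255}, {"tx": -0.0068, "ty": 0, "tz": 0.0001, "ax": 0, "ay": 3, "az": 0, "jaw": 255}])

```text
time: 19.25
tool_pos: [0.514, -0.259, 0.1887]
tool_rot: [-0.059, 0.804, 0.585, 0.09]
contact_force: [-0.0, 0.3, -2.7]
gripper_width: 0.155
```

```bash
cat >> h.py <<'E'
def tilt(th,yaw=-.317,C=(.5208,-.2341,.060),r=.1295):
    t=tool((np.cos(yaw),np.sin(yaw)))*Ro.from_rotvec([0,th,0]); tp=np.array(C)-r*t.as_matrix()[:,2]
    to(tp,t); s,p,R=pose(); z=R.as_matrix()[:,2]; c=p+r*z; print("crown-centre implied",c, "target",tp)
    o,G=gpose(p,R); print("roll",np.arctan2(G[2,1],G[2,2]),"pitch",np.arcsin(G[2,0]))
E
python3 - <<'E'
from h import *
tilt(.2094)
E
```

```text
t 19.25 [ 0.514  -0.259   0.1887] grip 0.15543648438363694 F [-0.0291  0.2662 -2.6593] j [-0.6959 -0.0069  1.7566  0.2048  1.466  -0.413 ]
[-0.0015 -0.0013  0.0017] [ 0.5452 -0.3501  0.3438]
crown-centre implied [ 0.5238 -0.2331  0.0622] target [ 0.5124 -0.2597  0.1867]
roll -0.21549033638866333 pitch -0.010566782993974434
```

move_arm(rows=[{"tx": -0.0075, "ty": -0.001, "tz": 0.0005, "ax": 0.3, "ay": 3, "az": 0.2, "jaw": 255}, {"tx": -0.0075, "ty": 0, "tz": 0.0005, "ax": 0.2, "ay": 3, "az": 0.2, "jaw": 255}, {"tx": -0.0075, "ty": 0, "tz": 0.0003, "ax": 0, "ay": 3, "az": 0, "jaw": 255}, {"tx": 0, "ty": 0, "tz": 0, "ax": 0, "ay": 0, "az": 0, "jaw": 255}])

```text
time: 19.65
tool_pos: [0.5055, -0.2824, 0.1803]
tool_rot: [-0.109, 0.797, 0.575, 0.152]
contact_force: [0.4, 0.8, -3.2]
gripper_width: 0.154
```

```bash
python3 - <<'E'
from h import *
tilt(.38)
shot("side","s10",(340,240,420,315),8)
E
```

```text
t 19.65 [ 0.5055 -0.2824  0.1803] grip 0.15428434148868092 F [ 0.3727  0.8273 -3.1601] j [-0.7991  0.0618  1.7234  0.3323  1.5372 -0.5202]
[ 0.0024 -0.0005  0.001 ] [ 0.123   0.2515 -0.1783]
crown-centre implied [ 0.5205 -0.2374  0.0599] target [ 0.5058 -0.2797  0.1803]
roll -0.37561120554337285 pitch -0.0008481526814735625
```

View pics/s10.png

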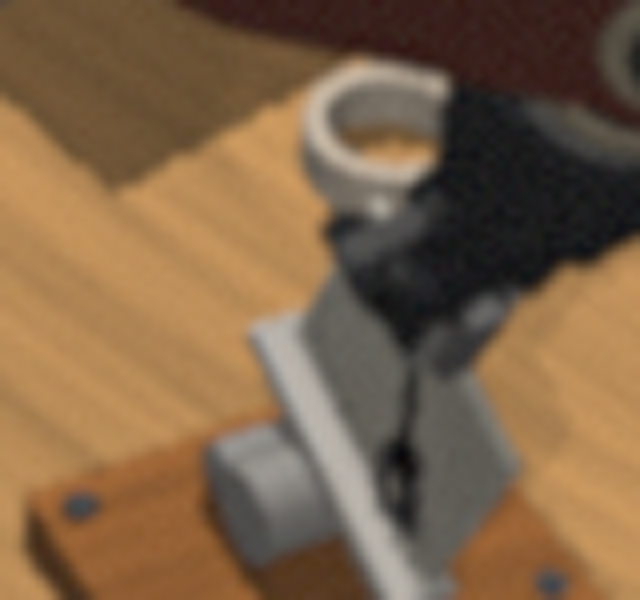

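The pointer now hangs over the fork at about (400,490). I'll recentre, settle and compare with predicted overlays.

move_arm(rows=[{"tx": 0.0025, "ty": 0, "tz": 0, "ax": 0, "ay": 0, "az": 0, "jaw": 255}, {"tx": 0, "ty": 0, "tz": 0, "ax": 0, "ay": 0, "az": 0, "jaw": 255}, {"tx": 0, "ty": 0, "tz": 0, "ax": 0, "ay": 0, "az": 0, "jaw": 255}, {"tx": 0, "ty": 0, "tz": 0, "ax": 0, "ay": 0, "az": 0, "jaw": 255}, {"tx": 0, "ty": 0, "tz": 0, "ax": 0, "ay": 0, "az": 0, "jaw": 255}, {"tx": 0, "ty": 0, "tz": 0, "ax": 0, "ay": 0, "az": 0, "jaw": 255}, {"tx": 0, "ty": 0, "tz": 0, "ax": 0, "ay": 0, "az": 0, "jaw": 255}, {"tx": 0, "ty": 0, "tz": 0, "ax": 0, "ay": 0, "az": 0, "jaw": 255}])

```text
time: 20.5
tool_pos: [0.5082, -0.2769, 0.1836]
tool_rot: [-0.107, 0.795, 0.578, 0.151]
contact_force: [0.8, -0.2, -2.4]
gripper_width: 0.155
```

```bash
cat >> h.py <<'E'
def ov(name,idx,box=(370,270,415,315),f=13,sh=(0,0),src=None,P=None):
    s,p,R=pose()
    if P: p,R=P
    o,G=gpose(p,R)
    im=np.ascontiguousarray(manip.grab_frame("side")["color"][:,:,::-1]) if src is None else cv2.imread(src)
    cv2.imwrite("pics/raw_"+name+".png",im)
    im=im[box[1]:box[3],box[0]:box[2]];im=cv2.resize(im,None,fx=f,fy=f,interpolation=cv2.INTER_CUBIC);clean=im.copy()
    def q(X): return tuple(int(v) for v in ((proj("side",o+G@np.array(X))-box[:2]+.5+np.array(sh))*f-.5))
    roll=np.arctan2(G[2,1],G[2,2])
    P=lambda a,r,xo=.006,dt=0: q([xo,r*np.sin(a)+dt*np.cos(a),.096-r*np.cos(a)+dt*np.sin(a)])
    cv2.line(im,P(-roll,0),P(-roll,.072),(0,0,255),1)
    for d in(-.008,.008): cv2.line(im,P(idx,.06,dt=d),P(idx,.076,dt=d),(0,255,0),1)
    for a,b in(((.012,-.055,.012),(.012,.055,.012)),((.012,-.055,0),(.012,.055,0)),((.003,-.05,.012),(.003,-.05,.08)),((.003,.05,.012),(.003,.05,.08))): cv2.line(im,q(a),q(b),(255,0,0),1)
    cv2.imwrite(f"pics/{name}.png",np.hstack([clean,im])[:,:1200])
E
python3 - <<'E'
from h import *
tilt(.38)
ov("o1",.40,(375,275,405,320),13)
E
```

```text
t 20.5 [ 0.5082 -0.2769  0.1836] grip 0.15497232578889056 F [ 0.8443 -0.2421 -2.4478] j [-0.7879  0.0538  1.7252  0.331   1.5361 -0.5139]
[-0.0045 -0.0014  0.0019] [0.2    0.5066 0.1755]
crown-centre implied [ 0.5233 -0.2324  0.063 ] target [ 0.5058 -0.2797  0.1803]
roll -0.37115557497850876 pitch -0.004371675459500094
```

View pics/o1.png

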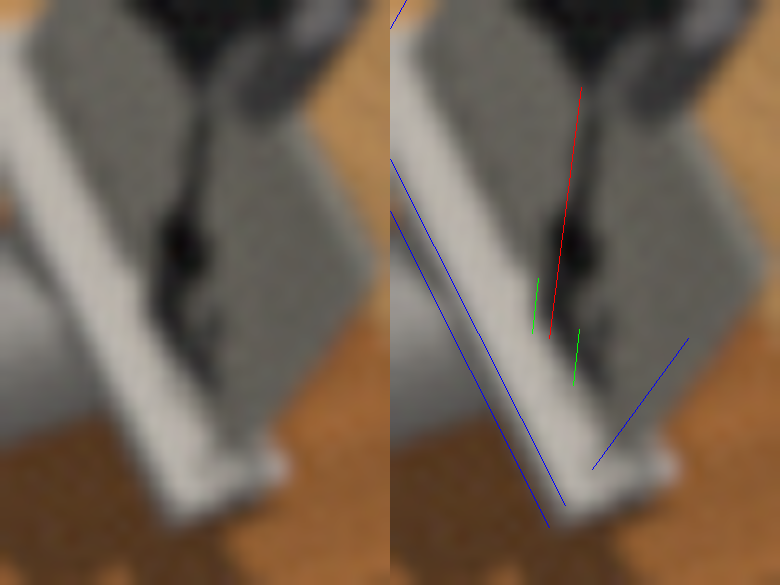

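```bash
python3 - <<'E'
from h import *
p=np.array([.5231,-.2294,.2347]);R=tool((np.cos(-.317),np.sin(-.317)))*Ro.from_rotvec([-.0004,.0017,-.0076])
o,G=gpose(p,R)
im0=cv2.imread("pics/s9.png")
outs=[cv2.resize(im0[220:580,200:500],None,fx=1.6,fy=1.6)[:,120:]]
for idx in(.34,.42):
    im=im0.copy();f=8
    def q(X): return tuple(int(v) for v in ((proj("side",o+G@np.array(X))-[340,225]+.5)*f-.5+np.array(SH)))
    SH=(9,-3)
    P=lambda a,r,xo=.006,dt=0: q([xo,r*np.sin(a)+dt*np.cos(a),.096-r*np.cos(a)+dt*np.sin(a)])
    cv2.line(im,P(0,0),P(0,.072),(0,0,255),1)
    for d in(-.0095,.0095): cv2.line(im,P(idx,.06,dt=d),P(idx,.076,dt=d),(0,255,0),1)
    for a,b in(((.012,-.055,.012),(.012,.055,.012)),((.012,-.055,0),(.012,.055,0)),((.003,-.05,.012),(.003,-.05,.08)),((.003,.05,.012),(.003,.05,.08))): cv2.line(im,q(a),q(b),(255,0,0),1)
    outs.append(cv2.resize(im[220:580,200:500],None,fx=1.6,fy=1.6)[:,120:])
cv2.imwrite("pics/o9.png",cv2.resize(np.hstack(outs),(800,426)))
E
```

```text
(no output)
```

View pics/o9.png

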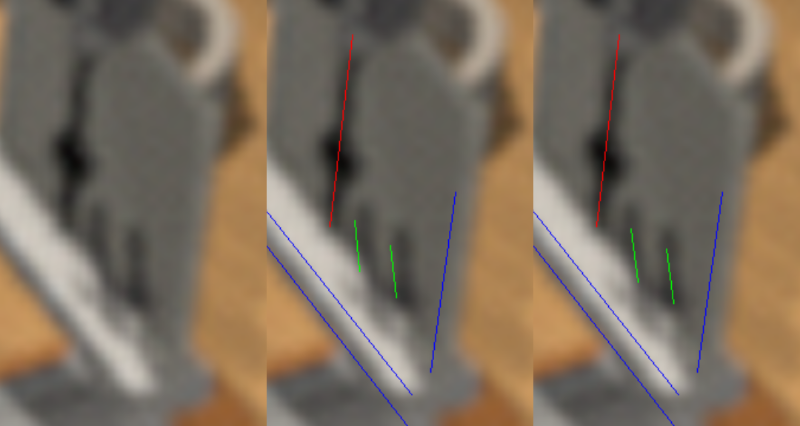

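The overlay at 0.42 fits the prongs and 0.34 clearly does not, so the index is about 0.40–0.42. I'll aim for a roll of 0.40–0.41.

```bash
python3 - <<'E'
from h import *
tilt(.405)
E
```

```text
t 20.55 [ 0.5082 -0.2769  0.1836] grip 0.15588322697867532 F [-1.0182  0.4711 -2.6915] j [-0.7879  0.0538  1.7252  0.3311  1.5362 -0.5139]
[-0.0077 -0.0014  0.0019] [0.1972 1.9347 0.1756]
crown-centre implied [ 0.5233 -0.2324  0.0629] target [ 0.5049 -0.2826  0.179 ]
roll -0.37122932223659977 pitch -0.004345295831912022
```

move_arm(rows=[{"tx": -0.004, "ty": -0.001, "tz": 0, "ax": 0.2, "ay": 1, "az": 0.1, "jaw": 255}, {"tx": -0.003, "ty": 0, "tz": 0, "ax": 0, "ay": 0.9, "az": 0, "jaw": 255}, {"tx": 0, "ty": 0, "tz": 0, "ax": 0, "ay": 0, "az": 0, "jaw": 255}, {"tx": 0, "ty": 0, "tz": 0, "ax": 0, "ay": 0, "az": 0, "jaw": 255}])

```text
time: 20.95
tool_pos: [0.5047, -0.2838, 0.1804]
tool_rot: [-0.119, 0.793, 0.575, 0.164]
contact_force: [0.2, -0.1, -2.7]
gripper_width: 0.149
```

```bash
python3 - <<'E'
from h import *
tilt(.405)
E
```

```text
t 20.95 [ 0.5047 -0.2838  0.1804] grip 0.14915431980812244 F [ 0.189  -0.0665 -2.6841] j [-0.8129  0.0737  1.7165  0.3557  1.5552 -0.5385]
[ 0.0005 -0.0002  0.0018] [-0.0242 -0.1293  0.0125]
crown-centre implied [ 0.5207 -0.235   0.0615] target [ 0.5049 -0.2826  0.179 ]
roll -0.407256505375948 pitch 0.0003019157317955942
```

move_arm(rows=[{"tx": 0.0004, "ty": 0, "tz": 0.0012, "ax": 0, "ay": 0, "az": 0, "jaw": 255}])

```text
time: 21.05
tool_pos: [0.505, -0.2832, 0.1795]
tool_rot: [-0.119, 0.793, 0.574, 0.164]
contact_force: [0.6, -0.0, -2.5]
gripper_width: 0.158
```

move_arm(rows=[{"tx": 0, "ty": 0, "tz": 0.0008, "ax": 0, "ay": 0, "az": 0, "jaw": 255}])

```text
time: 21.15
tool_pos: [0.5052, -0.2832, 0.1793]
tool_rot: [-0.118, 0.793, 0.575, 0.164]
contact_force: [-1.4, -1.9, 3.1]
gripper_width: 0.155
```

move_arm(rows=[{"tx": 0, "ty": 0, "tz": 0.0008, "ax": 0, "ay": 0, "az": 0, "jaw": 255}])

```text
time: 21.25
tool_pos: [0.5053, -0.2831, 0.1794]
tool_rot: [-0.118, 0.793, 0.575, 0.163]
contact_force: [-2.1, -2.0, 2.6]
gripper_width: 0.153
```

move_arm(rows=[{"tx": 0, "ty": 0, "tz": 0, "ax": 0, "ay": 0, "az": 0, "jaw": 255}, {"tx": 0, "ty": 0, "tz": 0, "ax": 0, "ay": 0, "az": 0, "jaw": 255}, {"tx": 0, "ty": 0, "tz": 0, "ax": 0, "ay": 0, "az": 0, "jaw": 255}, {"tx": 0, "ty": 0, "tz": 0, "ax": 0, "ay": 0, "az": 0, "jaw": 255}, {"tx": 0, "ty": 0, "tz": 0, "ax": 0, "ay": 0, "az": 0, "jaw": 255}, {"tx": 0, "ty": 0, "tz": 0, "ax": 0, "ay": 0, "az": 0, "jaw": 255}, {"tx": 0, "ty": 0, "tz": 0, "ax": 0, "ay": 0, "az": 0, "jaw": 255}, {"tx": 0, "ty": 0, "tz": 0, "ax": 0, "ay": 0, "az": 0, "jaw": 255}, {"tx": 0, "ty": 0, "tz": 0, "ax": 0, "ay": 0, "az": 0, "jaw": 255}, {"tx": 0, "ty": 0, "tz": 0, "ax": 0, "ay": 0, "az": 0, "jaw": 255}])

```text
time: 22.25
tool_pos: [0.5055, -0.283, 0.1795]
tool_rot: [-0.118, 0.793, 0.575, 0.163]
contact_force: [-0.1, -1.2, 0.2]
gripper_width: 0.152
```

```bash
python3 - <<'E'
from h import *
tilt(.405)
ov("o2",.41,(375,275,405,320),13,sh=(1.3,-.3))
s,p,R=pose();print(p,s["contact_force"],s["ft_torque"])
E
```

```text
t 22.25 [ 0.5055 -0.283   0.1795] grip 0.15177462702825154 F [-0.1241 -1.1819  0.1785] j [-0.8107  0.0735  1.7181  0.3553  1.5512 -0.538 ]
[ 0.     -0.0007  0.0005] [ 0.05   -0.0289  0.0673]
crown-centre implied [ 0.5215 -0.2345  0.0605] target [ 0.5049 -0.2826  0.179 ]
roll -0.40550373369820086 pitch -0.0012641827249670861
[ 0.5055 -0.283   0.1795] [-0.6284 -0.9379 -0.2069] [-0.4302  0.2424  0.0843]
```

View pics/o2.png

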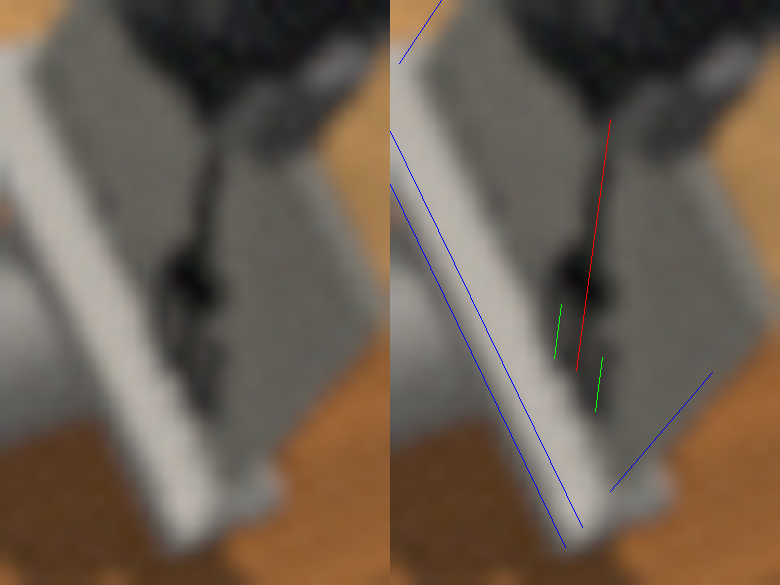

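move_arm(rows=[{"tx": 0, "ty": 0, "tz": 0.0007, "ax": 0, "ay": 0, "az": 0, "jaw": 255}])

```text
time: 22.4
tool_pos: [0.5056, -0.283, 0.1794]
tool_rot: [-0.117, 0.793, 0.575, 0.163]
contact_force: [-2.0, -1.9, 3.9]
gripper_width: 0.159
```

```bash
python3 - <<'E'
from h import *
ims=[]
for i in range(8):
    ims.append(manip.grab_frame("side")["color"][:,:,::-1].astype(float))
    print(manip.state()["contact_force"].round(1),end=' ')
m=np.mean(ims,0);cv2.imwrite("pics/full_side.png",m)
c=m[285:320,380:402].mean(2);c=np.clip((c-20)*2.6,0,255).astype(np.uint8)
cv2.imwrite("pics/o3.png",cv2.resize(c,None,fx=16,fy=16,interpolation=cv2.INTER_CUBIC))
shot("top","t11")
tilt(.405)
E
```

```text
[-2.7 -1.7  2. ] [-2.4 -1.5  2.9] [-2.3 -1.5  2. ] [-2.3 -1.6  2.7] [-3.2 -2.   2.7] [-2.8 -2.   3.6] [-2.7 -2.2  3.1] [-2.3 -1.7  4.3] t 22.85 [ 0.5057 -0.283   0.1795] grip 0.15541387559167463 F [-2.4657 -2.166   5.0649] j [-0.8105  0.0733  1.7182  0.3553  1.5505 -0.5379]
[-0.     -0.0009  0.0005] [ 0.0834 -0.0042  0.078 ]
crown-centre implied [ 0.5218 -0.2346  0.0604] target [ 0.5049 -0.2826  0.179 ]
roll -0.40507346305413555 pitch -0.0018738902064171213[ WARN:0@15.701] global loadsave.cpp:1063 imwrite_ Unsupported depth image for selected encoder is fallbacked to CV_8U.
```

View pics/o3.png

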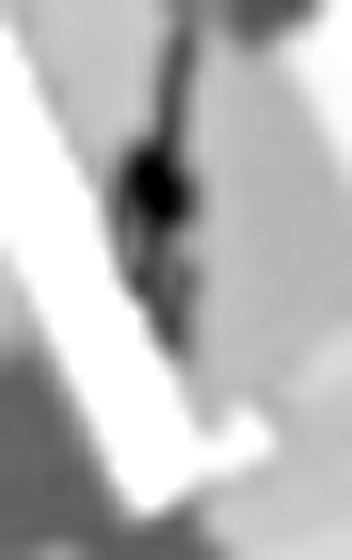

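View pics/full_side.png

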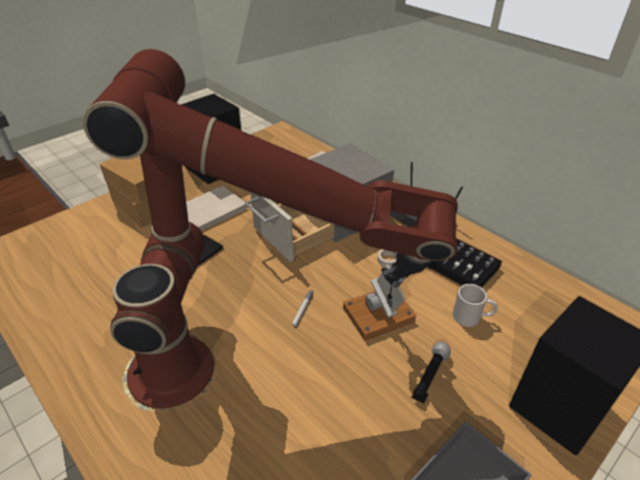

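View pics/t11.png

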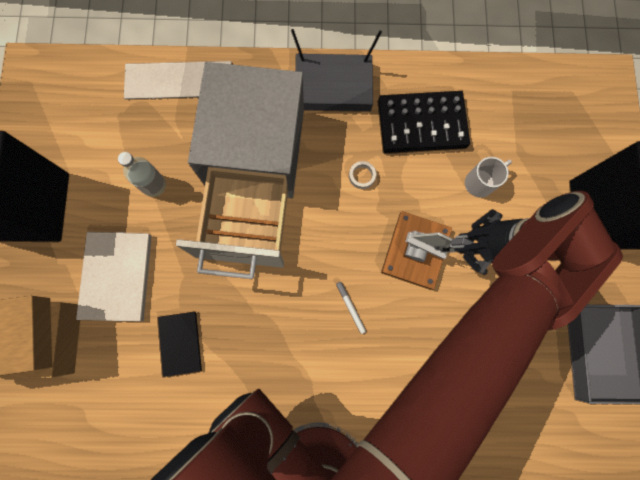

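The contrast-stretched crop shows the pointer (x about 155) midway between the prongs (x about 125 and 185). The net stud load is about 5–7 N and the bystanders look unmoved. Handing in.

```bash
python3 - <<'E'
from h import *
s=manip.state();print(s["contact_force"],s["joint_vel"].round(3))
print(manip.job_done())
s=manip.state();print(s["time"],s["contact_force"],s["tool_pos"],s["gripper_width"])
E
```

```text
[-2.46571948 -2.16596349  5.0649293 ] [ 0.001  0.001 -0.    -0.001  0.    -0.   ]
the job is handed in; nothing more can be done
None
the job is handed in; nothing more can be done
```

I pulled the drawer about 0.165 m open by its handle and lifted the gauge out. I rested the middle of its base level on the stud's main crown, then rocked it there. I turned the dial toward the robot so the tilt went away from the smaller half-round. I handed the job in at about 22.9 s, still gripping the gauge at rest.

**Last checks before hand-in:**
- **Roll:** the gauge read −0.405 rad, against an index estimated at 0.40–0.42 from the prong overlays.
- **Pointer:** in the enlarged side view it sits about midway between the two prongs. That view is steep and only a few pixels across the fork, so the index is good to about ±0.03 rad. The gap allows ±0.087 rad.
- **Centring:** the tool pose puts the base middle within about 2 mm of the stud middle.
- **Stud load:** about 5–7 N net. The force drifted up slightly over the last half second and I did not wait to see it level off.
- **Bystanders:** they look unmoved in both the side and top views.

**Disagreements:** the projected overlay sat about 1.3 px off the picture, so I shifted it to match. One carry move also brought the last joint to −3.135 rad, just inside its −3.14 limit as read at the end of that move.

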